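Load the bead kiln, shut it and clamp it

ROBOT

A 6-joint arm with a two-finger parallel gripper is mounted at the origin on the work surface. World frame = base frame: x ahead of the robot, y to its left, z up, the work surface at z = 0. Lengths are in m, angles in rad, forces in N, time in s.
With the tool pointing down it reaches from about 0.375 to 0.825 m from the base axis. Payload 5.5 kg.
Tool frame: the origin (TCP) lies at the very end of the fingers, on their centre line; the grasp point (between the pads) lies 19 mm behind it (bot.grasp_offset is the y of the grasp point in the tool frame, in m); y points along the fingers, z is the direction in which the jaws open and shut, and the axes are right-handed (so a half turn about y gives the same grasp; the last joint's range is limited). The gripper opens to 85 mm and grips with 20 to 120 N. Pads are 22 mm wide; open, the fingers measure 114 mm over their backs; the gripper's body (76 mm by 85 mm) begins 54 mm behind the grasp point. The pads swing forward as they close: fully open they stand 13 mm farther back than shut.
Start: joints at [1.195, 0.314, -0.047, 1.21, 0, 1.571], TCP at [0.22, 0.558, 0.231] pointing down, gripper open.
Joint ranges: [-2.67, 2.67], [-0.69, 1.73], [-1.03, 1.25], [-2.08, 2.16], [-1.42, 1.45], [-3.14, 3.14]. Speed limits (rad/s): [2.39, 2.39, 3.01, 3.14, 3.14, 3.14].

INTERFACE

Orientations are given as a unit quaternion [x, y, z, w].
In Python, from plant import bot gives the robot as it stands.
- The arm moves only by the shell command python3 -m inch 'ROWS' [OPENING] [FORCE]. ROWS is JSON, a list of rows, each an object with "travel": the shift along the world's x, y, z in mm, a list of three; "spin": the turn about the world's z in rad. In form: [{"travel": [dx, dy, dz], "spin": spin}, ...]. A call has exactly 5 rows; each row shifts and turns the commanded pose from where the row before left it; what a row does not reach is not made up. A row lasts 1/8 s, in which the tool goes at most 62.5 mm and 10.7 degrees, less where a joint would pass 70% of its speed; a pose out of reach is approached as far as the arm can. A call with a gripper value outside its range is refused whole. OPENING is the closure, from -1 (fully open) to 1 (shut), set as the call begins (- or left out, the last holds). The fingers move at their own pace and stop on an object; FORCE is the grip in N (left out, the last holds). Time passes only in rows, so rows that do not move let the fingers close, or fill a call up. It gives the time, the measured TCP pose, the force and the opening at its end, in the units of the state.
- bot.observe(): the state, without advancing time (a new reading comes with each control period).
- bot.read_camera(name): name is "side" or "top"; returns (picture, depth): 400x640x3 uint8, blue, green, red; 400x640 float32, m along the optical axis (not along the pixel's ray), 0 where there is no reading.
- bot.camera_params(name): a dict with "vertical_fov" (degrees; the focal length in pixels is half the picture's height over the tangent of half this angle, whatever the lens; pixels are square), "cx", "cy" (the principal point, pixels), "dist" ([k1, k2, p1, p2, k3] as OpenCV has them; the pictures are not rectified), "world_from_camera" (4x4, takes a point from camera to world coordinates). Camera axes: x right, y up, looking along -z (the intrinsics and any distortion apply to the point x, -y, -z); pixel columns grow to the right and rows downward; lengths in m; the calibration is good to about 2 mm. A picture is of the moment at which its call begins. camera_params takes no time and is no camera call.
- bot.job_done(): hands the job in, once; it reports no verdict.
The state is a dict: "time": time; "joints": joint angles; "qvel": joint speeds; "joint_efforts": joint torques, N m; "tcp_pos": TCP position; "ee_rot": TCP orientation; "force": force on the tool from outside, world axes, zero at the start; "moment": the same for the moment, N m; "gripper_width": finger opening in m.
Only numpy, scipy, OpenCV 4.12 (cv2) and the standard library are available. Lean on these libraries where they do the work, as an engineer would, in place of code of your own. Each camera call takes 0.05 s, during which the arm holds its last target.

TASK

Load the cold kiln for tonight's batch: slide its shutter until it clicks into the fully open stop, lower every glass paperweight on the bench upright onto the kiln floor without dropping any, and slide the shutter back until it clicks shut. Then turn the clamp knob clockwise until its foot just touches the shutter, and give it a further quarter turn. Leave the jars, bowl, mould and shaping tool where they are.

Things in the scene. Friction and masses are not known exactly. Their poses are not given: they have to be found in the camera images.
- kiln_floor (a point): Centre of the floor of a small cold bench kiln (grey box, in this frame x -85 to 215 mm, y -280 to 100 mm, top 100 mm above the table; cream lining). Its loading port is a top opening 120 mm (along this frame's x) by 160 mm (along y); the floor is 42 mm below the kiln's top. Axes: x from the robot's side towards the clamp, y along the shutter's path, z up. Place and yaw vary.
- shutter (a joint): Aluminium shutter plate, 210 x 180 x 6 mm, sliding on the kiln's top: 0 = shut (port covered), growing as it slides towards the kiln frame's -y. A sprung ball clicks into three stops: 0 (shut), 0.070 m (half-open vent), 0.170 m (port fully clear). It can overrun the outer stops by about 12 mm. About 9 N pushes it out of a stop; within some 4 mm of a stop it pulls itself in when let go; elsewhere it stays where left.
- shutter_grip (a point): Middle of the black upright grip on the shutter: a bar 44 mm along the kiln's x, 12 mm thick along its y, 32 mm tall, its middle 16 mm above the plate's upper face; the gripper can straddle it from above. Axes as the kiln's. With the shutter shut it stands over the centre of the port; it moves 1:1 with shutter.
- knob (a joint): Turn of the clamp's yellow knob in rad, growing clockwise seen from above; starts anywhere from 0 to 0.5. One turn moves the foot 16 mm (clockwise = down); the screw needs about 0.1 N m, holds where it is left, and its end stop is at 8 rad. The knob's top is about 210 mm above the table: pass well clear, a brush turns it.
- knob_grip (a point): Middle of the yellow bar of the clamp knob, on its vertical axis, 115 mm from the port's centre along the kiln's x. The bar is 44 mm long (this frame's x), 13 mm thick (y), 28 mm tall, its lower edge 13 mm below this point. It turns with the knob and stays at one height; grip it across the thickness from above. Below it: a black disc 38 mm across, then the red clamp arm (30 mm wide, top 24 mm below this point) running in kiln +x to a post 80 mm off.
- foot_pad (a point): Centre of the underside of the clamp's round rubber foot (26 mm across) under the arm. It starts 4 to 10 mm above the level of the shut plate's upper face (107 mm above the table); the clamp's height differs from start to start. The foot sits on a spring and stops when it meets the plate.
- pointer (a joint): Red pointer, 28 mm long, on a thin stem over the white disc on the clamp's post top (the stem sinks a few mm as the screw goes down). It rests at 0 (along kiln +x) until the foot touches the plate; from then on it turns clockwise seen from above with the knob, rad for rad, so it shows how far the knob has been turned past touching.
- glass_blue_mid (a point): Centre of the blue glass paperweight: a squat cylinder 36 mm in diameter and 32 mm tall, 75 g, standing on its flat base, a white ring and blue dot on top; z is its upright axis. This point is 16 mm above its base. May be absent (None).
- glass_amber_mid (a point): Centre of the amber glass paperweight: a squat cylinder 36 mm in diameter and 32 mm tall, 75 g, standing on its flat base, a white ring and amber dot on top; z is its upright axis. This point is 16 mm above its base. May be absent (None).
- glass_green_mid (a point): Centre of the green glass paperweight: a squat cylinder 36 mm in diameter and 32 mm tall, 75 g, standing on its flat base, a white ring and green dot on top; z is its upright axis. This point is 16 mm above its base. May be absent (None).
- glass_red_mid (a point): Centre of the red glass paperweight: a squat cylinder 36 mm in diameter and 32 mm tall, 75 g, standing on its flat base, a white ring and red dot on top; z is its upright axis. This point is 16 mm above its base. May be absent (None).
- white_jar: White plastic jar, 50 mm diameter, 50 mm tall; origin under its centre. Leave alone; it stands among the glass pieces.
- graphite_mould: Dark graphite mould block 50 (x) x 110 (y) x 22 mm; origin under its centre. Leave alone.
- steel_bowl: Steel bowl 90 mm across, 45 mm tall; origin under its centre. Leave alone.
- frit_jar: Amber jar with metal lid, 48 mm diameter, 70 mm tall; origin under its centre. Leave alone.
- brass_shaper: Brass shaping tool with wooden end, 158 mm long (its x, from -93 to +65 mm of its origin), up to 24 mm wide, 12 mm tall, lying; origin on its underside. Leave alone.
Things that resemble listed ones, but are neither listed nor needed, are in the scene too. Leave any black or yellow look-alike of the part that bears glass_blue_mid alone.

How it is judged:
On the way, in this order (a step that is already met when the one before it is completed fails the run):
1. the shutter rests in the fully open stop (170 mm, within 4 mm) (value of joint shutter between 0.166 and 0.174 m), for 0.3 s.
2. every paperweight present stands upright on the kiln floor (x of glass_blue_mid in the frame of kiln_floor between -0.06 and 0.06 m and y of glass_blue_mid in the frame of kiln_floor between -0.08 and 0.08 m and z of each of glass_blue_mid, glass_amber_mid, glass_green_mid, glass_red_mid in the frame of kiln_floor below 0.022 m and angle between each of glass_blue_mid, glass_amber_mid, glass_green_mid, glass_red_mid's own z axis and vertical below 0.25 rad and x of glass_amber_mid in the frame of kiln_floor between -0.06 and 0.06 m and y of glass_amber_mid in the frame of kiln_floor between -0.08 and 0.08 m and x of glass_green_mid in the frame of kiln_floor between -0.06 and 0.06 m and y of glass_green_mid in the frame of kiln_floor between -0.08 and 0.08 m and x of glass_red_mid in the frame of kiln_floor between -0.06 and 0.06 m and y of glass_red_mid in the frame of kiln_floor between -0.08 and 0.08 m), for 0.3 s.
3. the shutter rests in the shut stop (0, within 4 mm) (value of joint shutter between -0.004 and 0.004 m), for 0.3 s.
4. the clamp foot has touched the shut plate (all of step 3 and value of joint pointer above 0.15 rad), for 0.1 s.
At the end, for the whole second after the job is handed in: Every paperweight present stands on the kiln floor (base within 6 mm of it, tilt under 0.25 rad) at rest, the shutter is in its shut stop (within 4 mm), and the knob stands a quarter turn past touching (pointer between 1.05 and 2.1 rad, i.e. 60 to 120 degrees) (all of step 2 and all of step 3 and value of joint pointer between 1.05 and 2.1 rad and linear speed of each of glass_blue, glass_amber, glass_green, glass_red below 0.03 m/s).
It fails at once if a jar, the bowl, the mould or the shaping tool is pushed more than 30 mm from its place (distance of any of white_jar, graphite_mould, steel_bowl, frit_jar, brass_shaper from where it was at the start of the episode above 0.03 m).
It fails at once if the blue glass is dropped into the kiln (falling freely with its base more than about 25 mm above the kiln floor) (z of glass_blue_mid in the frame of kiln_floor above 0.041 m and horizontal distance between glass_blue_mid and kiln_floor below 0.09 m and contact force between the fingers and glass_blue below 0.01 N and contact force between glass_blue and anything else below 0.01 N and linear speed of glass_blue above 0.3 m/s).
It fails at once if the amber glass is dropped into the kiln (falling freely with its base more than about 25 mm above the kiln floor) (z of glass_amber_mid in the frame of kiln_floor above 0.041 m and horizontal distance between glass_amber_mid and kiln_floor below 0.09 m and contact force between the fingers and glass_amber below 0.01 N and contact force between glass_amber and anything else below 0.01 N and linear speed of glass_amber above 0.3 m/s).
It fails at once if the green glass is dropped into the kiln (falling freely with its base more than about 25 mm above the kiln floor) (z of glass_green_mid in the frame of kiln_floor above 0.041 m and horizontal distance between glass_green_mid and kiln_floor below 0.09 m and contact force between the fingers and glass_green below 0.01 N and contact force between glass_green and anything else below 0.01 N and linear speed of glass_green above 0.3 m/s).
It fails at once if the red glass is dropped into the kiln (falling freely with its base more than about 25 mm above the kiln floor) (z of glass_red_mid in the frame of kiln_floor above 0.041 m and horizontal distance between glass_red_mid and kiln_floor below 0.09 m and contact force between the fingers and glass_red below 0.01 N and contact force between glass_red and anything else below 0.01 N and linear speed of glass_red above 0.3 m/s).
Of glass_blue, glass_amber, glass_green, glass_red only 2 to 4 are there at a start; the rules pass over those that are not, and their reading is None.
At some moment in a run one of glass_blue, glass_amber, glass_green, glass_red may be knocked a few centimetres aside while the robot is not near it.
It also fails if it takes over 210 s, if anything falls off the work surface, if the arm or the gripper's body presses on something with over 40 N, if the wrist force passes 120 N, or if a joint passes its speed limit or range.

## Working session

There is one attempt and no reset: what is moved stays moved. The work goes in short steps, Python scripts to look and compute and a shell command to move; the robot and the scene stay as the last step left them, time stands still between calls to the robot, and variables do not carry over. Pictures are saved under pics/ and viewed, and the job is handed in when it is done.

```bash
ls; mkdir -p pics; python3 - <<'E'
from plant import bot
import cv2,numpy as np
print(bot.observe())
for n in ("top","side"):
    p,d=bot.read_camera(n); c=bot.camera_params(n); print(n,c)
    cv2.imwrite(f"pics/{n}0.png",p); np.save(f"{n}_d.npy",d)
E
```

```text
pics
{'time': 0.0, 'joints': array([ 1.19498946e+00,  3.14207275e-01, -4.80677123e-02,  1.21018938e+00,
       -4.91248466e-05,  1.57083638e+00]), 'qvel': array([-0.00097307,  0.00118896,  0.00079911,  0.00107096,  0.00187115,
        0.00119733]), 'joint_efforts': array([-1.90703053e-03, -5.39604127e+01,  3.39740539e+01,  1.95932365e-02,
       -1.44874252e-04, -2.94063440e-08]), 'tcp_pos': array([0.2200208 , 0.55759331, 0.23045078]), 'ee_rot': array([ 0.69524003, -0.13219424,  0.13200806, -0.69407482]), 'force': array([-0.07124406, -0.38365477, -0.29356887]), 'moment': array([-0.01372822,  0.01753428, -0.00712314]), 'gripper_width': 0.08550391575157978}
top {'vertical_fov': 42.928937142087634, 'cx': 312.69853897684385, 'cy': 199.51457342919065, 'dist': array([-0.07463515,  0.        ,  0.        ,  0.        ,  0.        ]), 'world_from_camera': array([[ 0.02974231,  0.99015462, -0.13678166,  0.35954071],
       [-0.99952355,  0.02833194, -0.01224677,  0.16234568],
       [-0.00825091,  0.13708074,  0.99052551,  1.44730448],
       [ 0.        ,  0.        ,  0.        ,  1.        ]])}
side {'vertical_fov': 55.570204459017226, 'cx': 322.1353370534792, 'cy': 200.72053685583577, 'dist': array([0.01973289, 0.        , 0.        , 0.        , 0.        ]), 'world_from_camera': array([[-0.99699007,  0.0651408 , -0.04204145,  0.50011434],
       [-0.0754076 , -0.68875864,  0.72105841,  0.78359066],
       [ 0.01801391,  0.72205832,  0.69159763,  0.74021992],
       [ 0.        ,  0.        ,  0.        ,  1.        ]])}
```

View pics/top0.png

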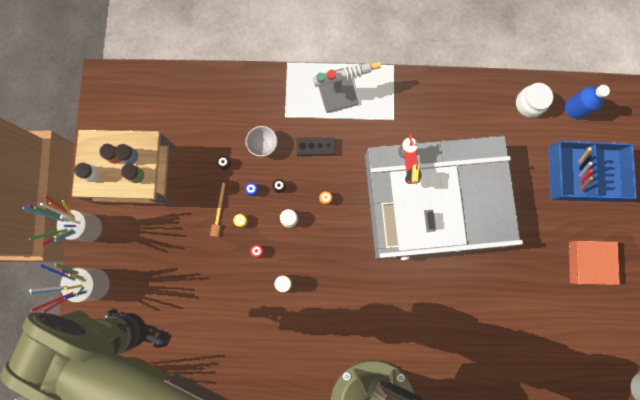

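View pics/side0.png

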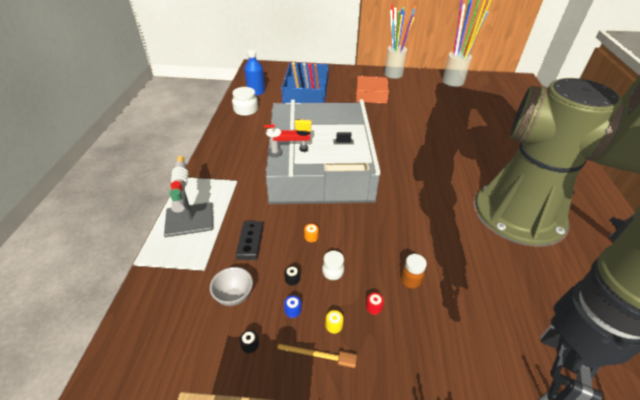

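```bash
cat > h.py <<'E'
import cv2,numpy as np
from plant import bot
def ray(n,u,v):
    c=bot.camera_params(n); f=200/np.tan(np.radians(c['vertical_fov']/2))
    K=np.array([[f,0,c['cx']],[0,f,c['cy']],[0,0,1.]])
    p=cv2.undistortPoints(np.array([[[u,v]]],float),K,c['dist'])[0,0]
    T=c['world_from_camera']; return T[:3,3],T[:3,:3]@np.array([p[0],-p[1],-1.])
def atz(n,u,v,z):
    o,r=ray(n,u,v); return o+r*(z-o[2])/r[2]
def proj(n,P):
    c=bot.camera_params(n); f=200/np.tan(np.radians(c['vertical_fov']/2))
    K=np.array([[f,0,c['cx']],[0,f,c['cy']],[0,0,1.]])
    T=c['world_from_camera']; q=(np.asarray(P)-T[:3,3])@T[:3,:3]; q=q*[1,-1,-1]
    return cv2.projectPoints(q.reshape(1,1,3),np.zeros(3),np.zeros(3),K,c['dist'])[0][0,0]
def crop(n,name,u0,v0,w,h,s,p=None):
    if p is None: p,_=bot.read_camera(n)
    cv2.imwrite(f"pics/{name}.png",cv2.resize(p[v0:v0+h,u0:u0+w],None,fx=s,fy=s,interpolation=cv2.INTER_CUBIC)); return p
E
python3 - <<'E'
from h import *
t=cv2.imread("pics/top0.png")
crop("top","kiln0",355,125,175,140,4.5,t); crop("top","bench0",205,145,150,150,4,t)
E
```

```text
(no output)
```

View pics/kiln0.png

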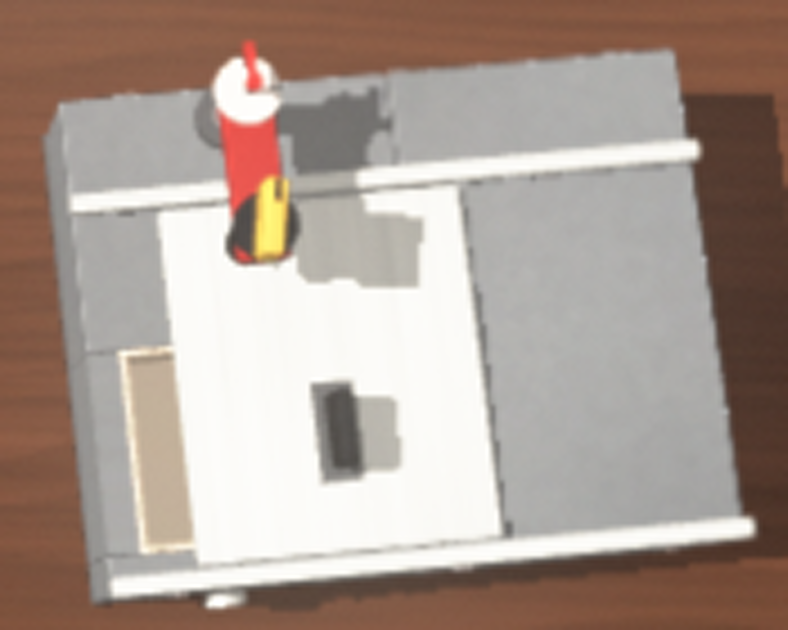

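View pics/bench0.png

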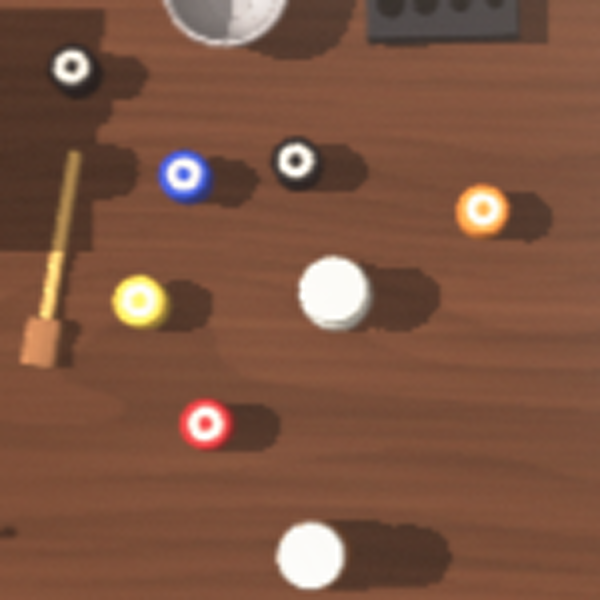

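```bash
python3 - <<'E'
from h import *
def k(x,y,z): return atz("top",355+(x+.5)/4.5-.5,125+(y+.5)/4.5-.5,z)
pts={'(215,100)':(62,104),'(215,-280)':(672,50),'(60,80)':(120,350),'(-60,80)':(140,552)}
W={n:k(*p,.1) for n,p in pts.items()}
for n,w in W.items(): print(n,(w*1000).round(1))
# fit
src=np.array([[215,100],[215,-280],[60,80],[-60,80]],float)/1000; dst=np.array([w[:2] for w in W.values()])
ms,md=src.mean(0),dst.mean(0); A=(src-ms).T@(dst-md); yaw=np.arctan2(A[0,1]-A[1,0],A[0,0]+A[1,1])
R=np.array([[np.cos(yaw),-np.sin(yaw)],[np.sin(yaw),np.cos(yaw)]]); t=md-R@ms
print('yaw',yaw,'o',t,'res',((src@R.T+t-dst)*1000).round(1))
def tok(p): return (R.T@(p[:2]-t)*1000).round(1)
print('plate TL',tok(k(160,212,.106)),'BL',tok(k(200,563,.106)),'TR',tok(k(462,187,.106)),'BR',tok(k(505,532,.106)))
print('grip top',tok(k(341,430,.138)))
print('knob bar top',tok(k(265,187,.22)),tok(k(279,260,.22)) )
for z in (.2,.21,.225):print('bar mid',tok(k(273,218,z)))
d=np.load('top_d.npy')
def b(x,y,z): return atz("top",205+(x+.5)/4-.5,145+(y+.5)/4-.5,z)
for n,p,z in (('blue',(184,174),.032),('amber',(483,209),.032),('red',(206,424),.032),('yellow',(139,299),.032),('blackA',(295,160),.032),('blackB',(72,67),.032),('white',(334,290),.05),('frit',(311,555),.07)): print(n,(b(*p,z)*1000).round(1))
E
```

```text
(215,100) [691.8  32.1 100. ]
(215,-280) [ 737.4 -340.7  100. ]
(60,80) [543.1  -4.4 100. ]
(-60,80) [423.8 -17.7 100. ]
yaw 0.1175690234277339 o [ 0.49165457 -0.0903276 ] res [[ 1.7  2.1]
 [ 0.6 -2.4]
 [-1.2  0.6]
 [-1.1 -0.2]]
plate TL [140.9  47.4] BL [-68.7  46.6] TR [ 140.1 -135.3] BR [ -67.1 -134.7]
grip top [ -1.  -37.6]
knob bar top [129.    7.1] [88.1  4.2]
bar mid [115.    0.5]
bar mid [113.3   2.6]
bar mid [110.6   5.8]
blue [582.4 356.   32. ]
amber [563.5 144.5  32. ]
red [407.2 332.7  32. ]
yellow [492.9 383.5  32. ]
blackA [594.6 278.   32. ]
blackB [657.3 439.8  32. ]
white [501.5 246.   50. ]
frit [320.6 253.9  70. ]
```

```bash
cat >> h.py <<'E'
from scipy.spatial.transform import Rotation as Ro
yaw=0.1176; O=np.array([0.4917,-0.0903])
RK=np.array([[np.cos(yaw),-np.sin(yaw)],[np.sin(yaw),np.cos(yaw)]])
def w(x,y): return RK@np.array([x,y])/1000+O   # kiln mm -> world m
def tok(p): return RK.T@(np.asarray(p)[:2]-O)*1000
def st(target=None,jaw=None):
    s=bot.observe(); R=Ro.from_quat(s['ee_rot']).as_matrix()
    j=np.arctan2(R[1,2],R[0,2]); print('t',round(s['time'],2),'tcp',(s['tcp_pos']*1000).round(1),'jaw',j.round(3),'j6',s['joints'][5].round(2),'w',round(s['gripper_width']*1000,1),'F',s['force'].round(1),'kiln',tok(s['tcp_pos']).round(1))
    if target is not None: print('go',(np.asarray(target)*1000-s['tcp_pos']*1000).round(1))
    if jaw is not None: d=(jaw-j+np.pi/2)%np.pi-np.pi/2; print('spin',round(d,3))
E
python3 - <<'E'
from h import *
print(proj("top",[.5824,.356,.032]))
g=w(0,-40); st([*g,.114],yaw+np.pi/2); print(g, w(0,-170), w(115,0))
E
```

```text
[250.63740932 188.13298705]
t 0.1 tcp [220.  557.6 230.5] jaw 1.195 j6 1.57 w 85.8 F [-0.2 -0.2  0.6] kiln [-193.8  675.3]
go [ 276.4 -687.6 -116.5]
spin 0.493
[ 0.49639316 -0.13002372] [ 0.51164595 -0.25912582] [ 0.6059057  -0.07680715]
```

```bash
python3 -m inch '[{"travel":[20,-50,10],"spin":0.1},{"travel":[20,-50,10],"spin":0.1},{"travel":[20,-50,10],"spin":0.1},{"travel":[20,-50,0],"spin":0.1},{"travel":[20,-50,0],"spin":0.093}]' -1; python3 -c "
from h import *
st([*w(0,-40),.16],yaw+np.pi/2)"
```

```text
time: 0.72
tcp_pos: [0.3205, 0.3065, 0.2612]
ee_rot: [0.706, 0.043, -0.043, -0.706]
force: [0.1, 0.3, 0.0]
gripper_width: 0.0853
t 0.72 tcp [320.5 306.5 261.2] jaw 1.692 j6 0.64 w 85.3 F [0.1 0.3 0. ] kiln [-123.5  414.1]
go [ 175.9 -436.5 -101.2]
spin -0.003
```

```bash
python3 -m inch '[{"travel":[20,-50,0],"spin":0},{"travel":[20,-50,0],"spin":0},{"travel":[20,-50,0],"spin":0},{"travel":[20,-50,0],"spin":0},{"travel":[20,-50,0],"spin":0}]';python3 -m inch '[{"travel":[20,-50,0],"spin":0},{"travel":[20,-50,0],"spin":0},{"travel":[20,-50,-20],"spin":0},{"travel":[16,-36,-30],"spin":0},{"travel":[0,0,-30],"spin":0}]'; python3 -c "
from h import *
st([*w(0,-40),.115],yaw+np.pi/2)
crop('top','k1',355,125,175,140,4.5)"
```

```text
time: 1.35
tcp_pos: [0.4204, 0.0564, 0.2612]
ee_rot: [-0.706, -0.041, 0.041, 0.706]
force: [0.1, 1.2, -0.3]
gripper_width: 0.0855
time: 1.98
tcp_pos: [0.497, -0.1304, 0.18]
ee_rot: [0.706, 0.04, -0.04, -0.706]
force: [-0.4, -0.0, -0.6]
gripper_width: 0.0855
t 1.98 tcp [ 497.  -130.4  180. ] jaw 1.684 j6 -0.37 w 85.5 F [-0.4 -0.  -0.6] kiln [  0.5 -40.5]
go [ -0.6   0.4 -65. ]
spin 0.004
```

View pics/k1.png

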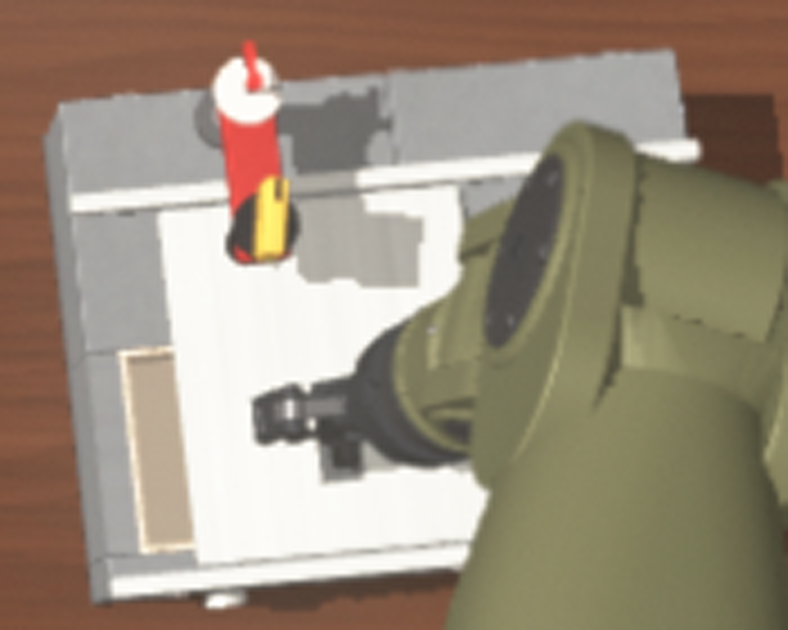

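```bash
python3 -m inch '[{"travel":[0,0,-30],"spin":0},{"travel":[0,0,-20],"spin":0},{"travel":[0,0,-12],"spin":0},{"travel":[0,0,0],"spin":0},{"travel":[0,0,0],"spin":0}]'; python3 -m inch '[{"travel":[0,0,0],"spin":0},{"travel":[0,0,0],"spin":0},{"travel":[0,0,0],"spin":0},{"travel":[0,0,0],"spin":0},{"travel":[0,0,0],"spin":0}]' 1 40; python3 -c "
from h import *
st([*w(0,-170),.118],yaw+np.pi/2)"
```

```text
time: 2.65
tcp_pos: [0.4968, -0.1279, 0.1202]
ee_rot: [0.706, 0.042, -0.041, -0.706]
force: [0.6, 0.7, 0.1]
gripper_width: 0.0855
time: 3.28
tcp_pos: [0.4963, -0.1281, 0.1196]
ee_rot: [0.706, 0.042, -0.041, -0.706]
force: [-0.7, 0.9, 3.4]
gripper_width: 0.0114
t 3.27 tcp [ 496.3 -128.1  119.6] jaw 1.688 j6 -0.37 w 11.4 F [-0.7  0.9  3.4] kiln [  0.2 -38. ]
go [  15.3 -131.1   -1.6]
spin 0.0
```

```bash
python3 -m inch '[{"travel":[3,-27,0],"spin":0},{"travel":[3,-27,0],"spin":0},{"travel":[3,-26,0],"spin":0},{"travel":[3,-25,0],"spin":0},{"travel":[3,-26,0],"spin":0}]'; python3 -m inch '[{"travel":[0,0,0],"spin":0},{"travel":[0,0,0],"spin":0},{"travel":[0,0,0],"spin":0},{"travel":[0,0,0],"spin":0},{"travel":[0,0,0],"spin":0}]';  python3 -c "
from h import *
st([*w(0,-170),.118],yaw+np.pi/2)"
```

```text
time: 3.9
tcp_pos: [0.5119, -0.2586, 0.1196]
ee_rot: [-0.705, -0.042, 0.041, 0.707]
force: [2.6, 0.4, 1.5]
gripper_width: 0.0114
time: 4.53
tcp_pos: [0.512, -0.259, 0.1196]
ee_rot: [0.707, 0.042, -0.041, -0.705]
force: [4.2, -4.4, -0.5]
gripper_width: 0.0112
t 4.53 tcp [ 512.  -259.   119.6] jaw 1.689 j6 -0.59 w 11.2 F [ 4.2 -4.4 -0.5] kiln [   0.3 -169.9]
go [-0.3 -0.1 -1.6]
spin -0.0
```

```bash
python3 -m inch '[{"travel":[0,0,0],"spin":0},{"travel":[0,0,0],"spin":0},{"travel":[0,0,0],"spin":0},{"travel":[0,0,20],"spin":0},{"travel":[0,0,40],"spin":0}]' -1; python3 -m inch '[{"travel":[-10,55,30],"spin":0},{"travel":[-10,55,20],"spin":0},{"travel":[-10,55,20],"spin":0},{"travel":[-10,55,0],"spin":0},{"travel":[-10,55,0],"spin":0}]';  python3 -c "
from h import *
st([.5635,.1445,.15],yaw+np.pi/2)
p=crop('top','k2',355,125,175,140,4.5)
crop('top','b2',205,145,150,150,4,p)"
```

```text
time: 5.15
tcp_pos: [0.5095, -0.2579, 0.1781]
ee_rot: [-0.705, -0.04, 0.043, 0.707]
force: [0.2, -0.8, 0.4]
gripper_width: 0.0858
time: 5.78
tcp_pos: [0.4608, 0.017, 0.2493]
ee_rot: [-0.706, -0.042, 0.041, 0.706]
force: [0.9, 0.0, 0.1]
gripper_width: 0.0856
t 5.78 tcp [460.8  17.  249.3] jaw 1.688 j6 -0.08 w 85.6 F [0.9 0.  0.1] kiln [-18.1 110.2]
go [102.7 127.5 -99.3]
spin 0.001
```

View pics/k2.png

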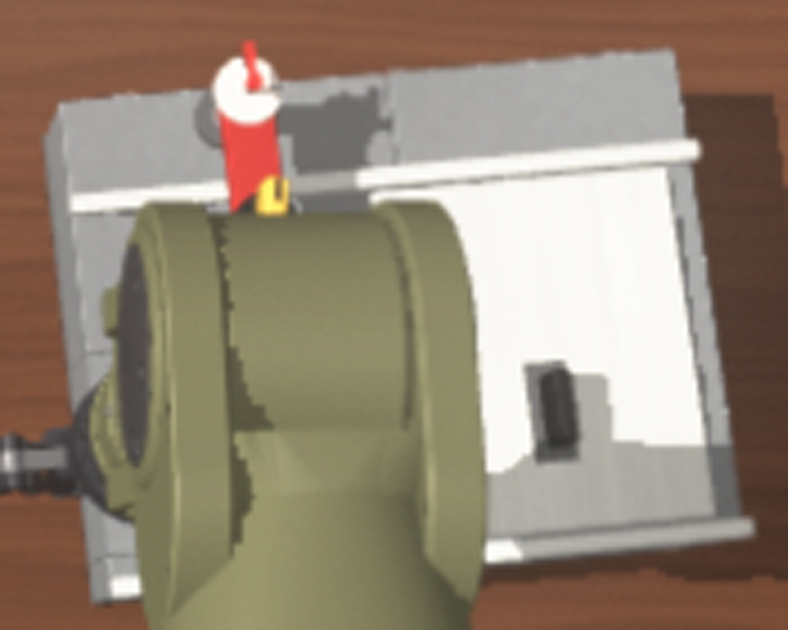

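View pics/b2.png

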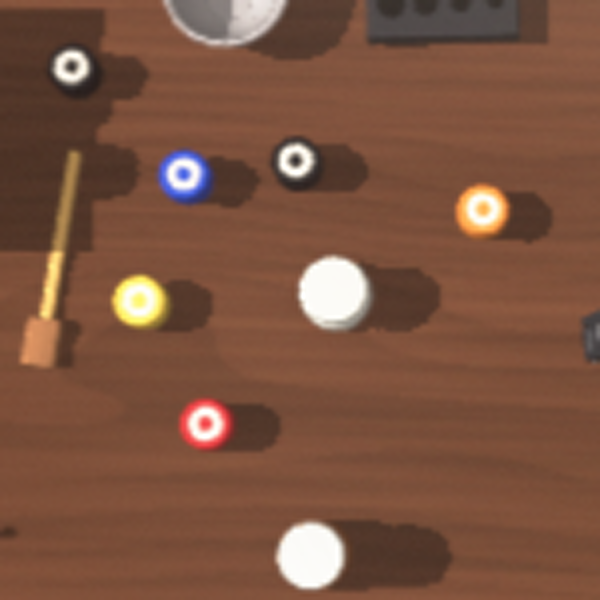

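```bash
python3 -m inch '[{"travel":[0,30,0],"spin":-0.18},{"travel":[20,30,0],"spin":-0.18},{"travel":[30,30,0],"spin":-0.18},{"travel":[30,25,0],"spin":-0.18},{"travel":[23,13,0],"spin":-0.18}]' -1; python3 -m inch '[{"travel":[0,0,-30],"spin":-0.18},{"travel":[0,0,-40],"spin":-0.18},{"travel":[0,0,-30],"spin":-0.18},{"travel":[0,0,-30],"spin":-0.13},{"travel":[0,0,-30],"spin":0}]';  python3 -c "
from h import *
st([.5635,.1445,.006],yaw)
p=crop('top','b3',205,145,150,150,4)
d=lambda x,y: tok(atz('top',355+(x+.5)/4.5-.5,125+(y+.5)/4.5-.5,.106))
print(d(668,168),d(371,200))"
```

```text
time: 6.45
tcp_pos: [0.5651, 0.1445, 0.2485]
ee_rot: [0.653, -0.271, 0.271, -0.653]
force: [-0.0, -1.2, 1.0]
gripper_width: 0.0853
time: 7.08
tcp_pos: [0.564, 0.143, 0.0877]
ee_rot: [0.529, -0.47, 0.47, -0.528]
force: [-0.0, -0.2, -0.3]
gripper_width: 0.0854
t 7.08 tcp [564.  143.   87.7] jaw 0.117 j6 1.7 w 85.4 F [-0.  -0.2 -0.3] kiln [ 99.2 223.2]
go [ -0.5   1.5 -81.7]
spin 0.001
[ 140.85490318 -262.02016362] [136.98449547 -79.55750196]
```

View pics/b3.png

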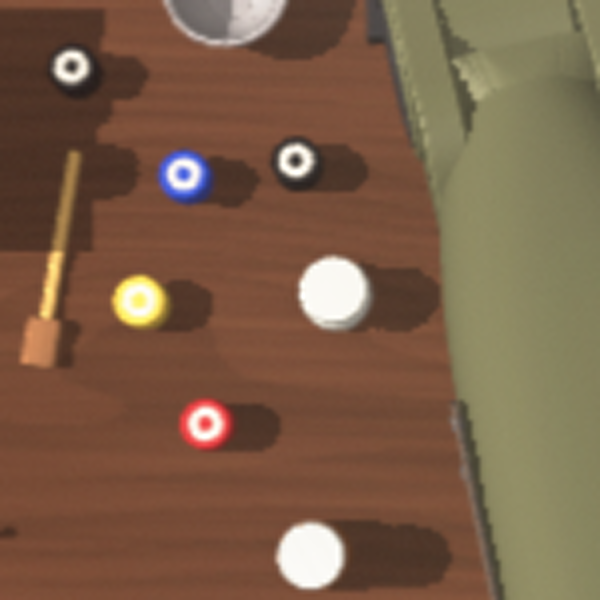

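```bash
python3 -m inch '[{"travel":[0,1,-35],"spin":0},{"travel":[0,0,-30],"spin":0},{"travel":[0,0,-17],"spin":0},{"travel":[0,0,0],"spin":0},{"travel":[0,0,0],"spin":0}]' -1;python3 -m inch '[{"travel":[0,0,0],"spin":0},{"travel":[0,0,0],"spin":0},{"travel":[0,0,0],"spin":0},{"travel":[0,0,0],"spin":0},{"travel":[0,0,0],"spin":0}]' 1 30; python3 -m inch '[{"travel":[0,0,10],"spin":0},{"travel":[0,0,40],"spin":0},{"travel":[0,0,40],"spin":0},{"travel":[0,0,40],"spin":0},{"travel":[0,0,30],"spin":0}]' ;  python3 -c "
from h import *
st([*w(-8,-50),.12],yaw)"
```

```text
time: 7.75
tcp_pos: [0.5653, 0.1445, 0.008]
ee_rot: [-0.528, 0.469, -0.47, 0.529]
force: [0.4, 1.0, 0.5]
gripper_width: 0.0855
time: 8.38
tcp_pos: [0.5647, 0.1444, 0.0075]
ee_rot: [-0.528, 0.469, -0.47, 0.529]
force: [-2.0, 0.4, 5.9]
gripper_width: 0.0346
time: 9.0
tcp_pos: [0.5647, 0.1444, 0.1692]
ee_rot: [-0.528, 0.469, -0.47, 0.529]
force: [-0.2, -0.1, -1.2]
gripper_width: 0.0349
t 9.0 tcp [564.7 144.4 169.2] jaw 0.118 j6 1.7 w 34.9 F [-0.2 -0.1 -1.2] kiln [100.1 224.5]
go [ -75.1 -285.3  -49.2]
spin -0.0
```

```bash
python3 -m inch '[{"travel":[-30,-30,0],"spin":0},{"travel":[-35,-45,0],"spin":0},{"travel":[-10,-50,0],"spin":0},{"travel":[0,-50,0],"spin":0},{"travel":[0,-50,0],"spin":0}]'; python3 -m inch '[{"travel":[0,-40,0],"spin":0},{"travel":[0,-20,0],"spin":0},{"travel":[0,0,0],"spin":0},{"travel":[0,0,-10],"spin":0},{"travel":[0,0,-20],"spin":0}]' ;  python3 -c "
from h import *
st([*w(-8,-50),.067],yaw)
p=crop('side','s3',230,90,200,140,4)"
```

```text
time: 9.62
tcp_pos: [0.489, -0.0821, 0.1675]
ee_rot: [-0.529, 0.469, -0.47, 0.529]
force: [0.4, 0.2, -1.7]
gripper_width: 0.0345
time: 10.25
tcp_pos: [0.4899, -0.1398, 0.1367]
ee_rot: [-0.529, 0.469, -0.47, 0.529]
force: [-0.3, -0.2, -0.8]
gripper_width: 0.0344
t 10.25 tcp [ 489.9 -139.8  136.7] jaw 0.119 j6 1.17 w 34.4 F [-0.3 -0.2 -0.8] kiln [ -7.6 -49. ]
go [ -0.3  -1.1 -69.7]
spin -0.002
```

View pics/s3.png

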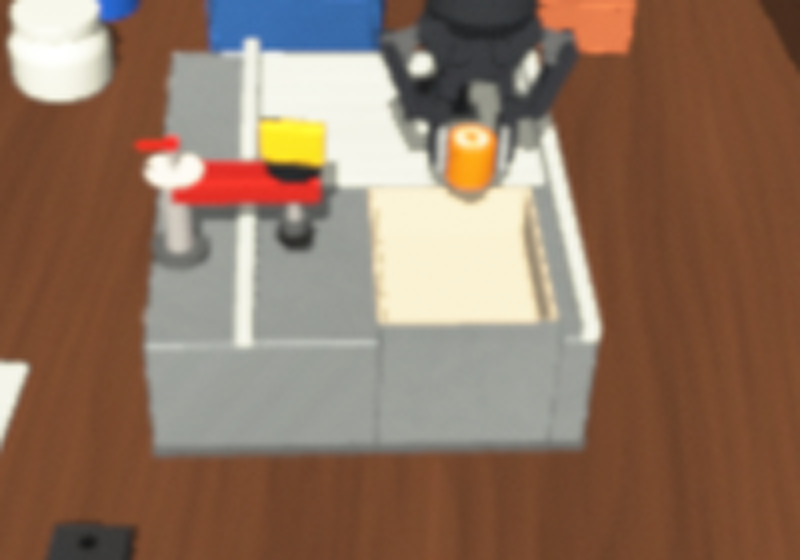

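```bash
python3 -m inch '[{"travel":[0,-1,-20],"spin":0},{"travel":[0,0,-20],"spin":0},{"travel":[0,0,-15],"spin":0},{"travel":[0,0,-10],"spin":0},{"travel":[0,0,0],"spin":0}]'; python3 -c "
from h import *
st([*w(-8,-50),.066],yaw)
p=crop('side','s4',230,90,200,140,4)"
```

```text
time: 10.92
tcp_pos: [0.4888, -0.1413, 0.0713]
ee_rot: [0.529, -0.47, 0.469, -0.529]
force: [0.1, -0.8, -0.7]
gripper_width: 0.0345
t 10.93 tcp [ 488.8 -141.3   71.3] jaw 0.118 j6 1.17 w 34.5 F [ 0.1 -0.8 -0.7] kiln [ -8.8 -50.3]
go [ 0.8  0.4 -5.3]
spin -0.001
```

View pics/s4.png

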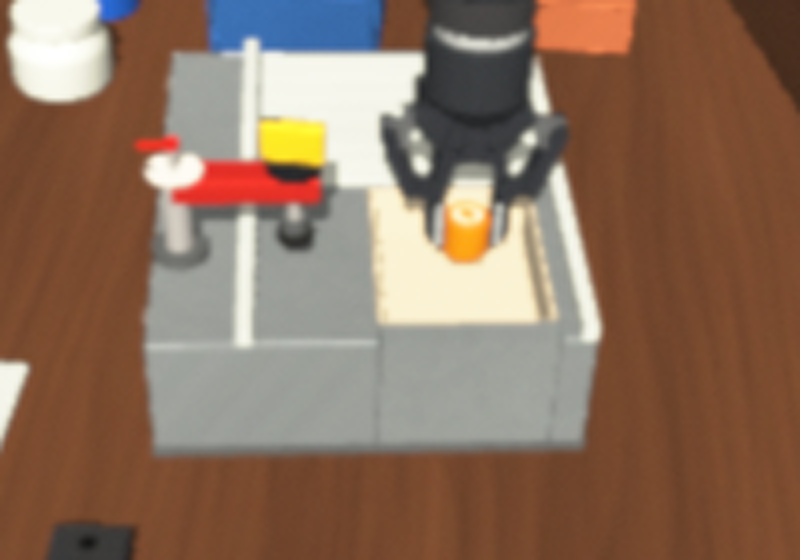

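```bash
python3 -m inch '[{"travel":[0,0,-2],"spin":0},{"travel":[0,0,-2],"spin":0},{"travel":[0,0,-2],"spin":0},{"travel":[0,0,0],"spin":0},{"travel":[0,0,0],"spin":0}]'; python3 -c "
from h import *
st()"; python3 -m inch '[{"travel":[0,0,0],"spin":0},{"travel":[0,0,0],"spin":0},{"travel":[0,0,0],"spin":0},{"travel":[0,0,10],"spin":0},{"travel":[0,0,20],"spin":0}]' -0.25;  python3 -c "
from h import *
st()"
```

```text
time: 11.6
tcp_pos: [0.4894, -0.1417, 0.0659]
ee_rot: [-0.529, 0.47, -0.47, 0.529]
force: [-0.5, 0.3, -1.8]
gripper_width: 0.0348
t 11.6 tcp [ 489.4 -141.7   65.9] jaw 0.118 j6 1.17 w 34.8 F [-0.5  0.3 -1.8] kiln [ -8.3 -50.8]
time: 12.22
tcp_pos: [0.4887, -0.1415, 0.0961]
ee_rot: [0.529, -0.47, 0.469, -0.528]
force: [0.0, -0.1, 0.5]
gripper_width: 0.0533
t 12.22 tcp [ 488.7 -141.5   96.1] jaw 0.118 j6 1.17 w 53.3 F [ 0.  -0.1  0.5] kiln [ -9.  -50.5]
```

Now up and away to the red glass, looking on the way.

```bash
python3 -m inch '[{"travel":[0,0,40],"spin":0},{"travel":[0,20,30],"spin":0},{"travel":[-10,50,0],"spin":0},{"travel":[-15,55,0],"spin":0},{"travel":[-15,55,0],"spin":0}]'; python3 -m inch '[{"travel":[-15,55,0],"spin":0},{"travel":[-10,55,0],"spin":0},{"travel":[-10,55,0],"spin":0},{"travel":[-8,55,0],"spin":0},{"travel":[0,50,0],"spin":0}]' -1;  python3 -c "
from h import *
st([.4072,.3327,.007],yaw)
p=crop('top','k5',355,125,175,140,4.5)
crop('top','b5',205,145,150,150,4,p)
crop('side','s5',230,90,200,240,2.5)
"
```

```text
time: 12.85
tcp_pos: [0.4492, 0.0397, 0.1668]
ee_rot: [-0.528, 0.47, -0.47, 0.529]
force: [1.5, 0.0, 0.4]
gripper_width: 0.0537
time: 13.48
tcp_pos: [0.4057, 0.3104, 0.1668]
ee_rot: [-0.528, 0.469, -0.469, 0.529]
force: [0.8, -0.2, 0.9]
gripper_width: 0.0854
t 13.47 tcp [405.7 310.4 166.8] jaw 0.119 j6 2.1 w 85.4 F [ 0.8 -0.2  0.9] kiln [-38.4 408. ]
go [   1.5   22.3 -159.8]
spin -0.001
```

View pics/k5.png

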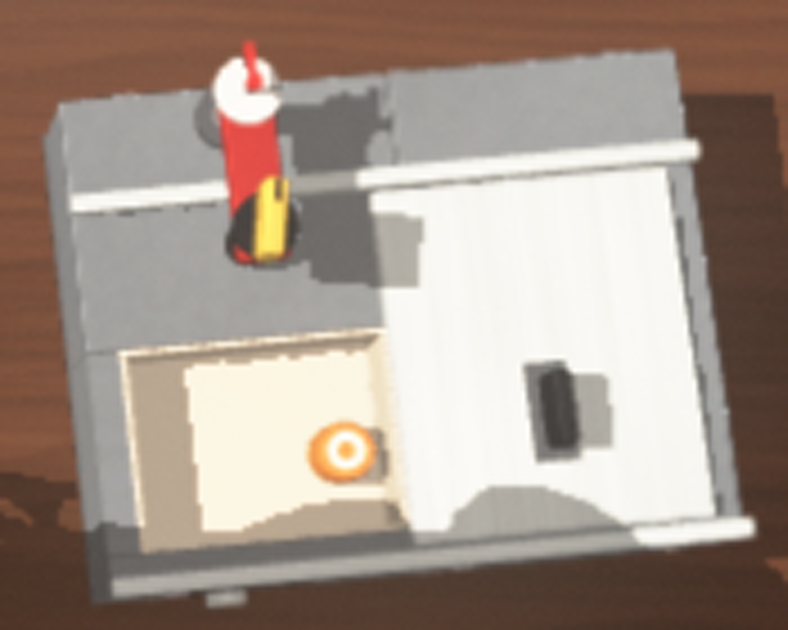

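View pics/b5.png

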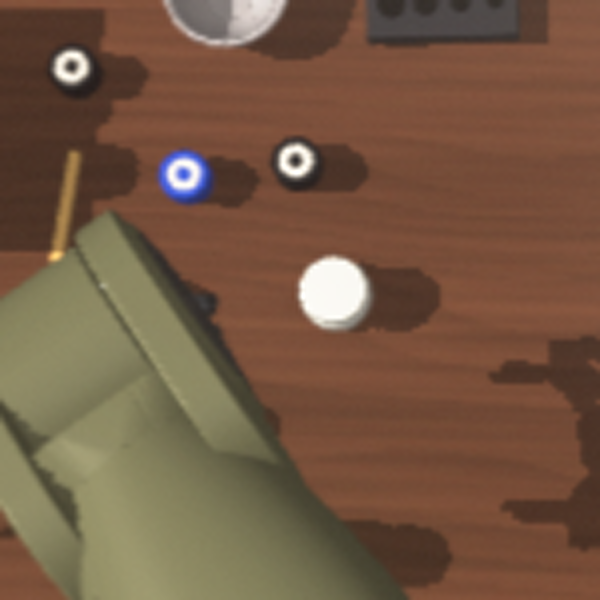

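View pics/s5.png

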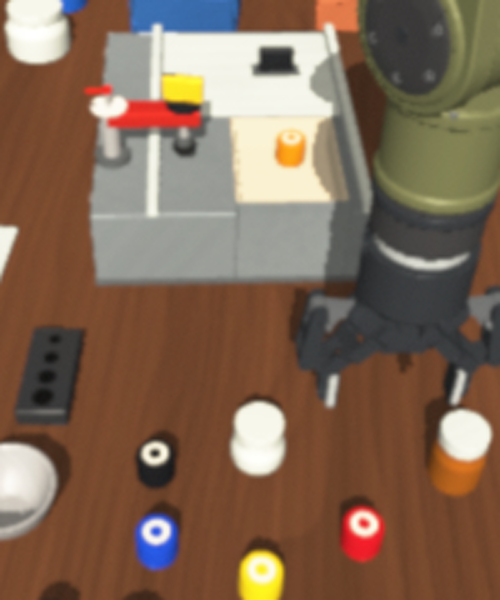

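```bash
python3 -m inch '[{"travel":[1,22,-30],"spin":0},{"travel":[0,0,-40],"spin":0},{"travel":[0,0,-40],"spin":0},{"travel":[0,0,-30],"spin":0},{"travel":[0,0,-20],"spin":0}]' -1;  python3 -c "
from h import *
st([.4072,.3327,.007],yaw)"; python3 -m inch '[{"travel":[0,0,0],"spin":0},{"travel":[0,0,0],"spin":0},{"travel":[0,0,0],"spin":0},{"travel":[0,0,0],"spin":0},{"travel":[0,0,0],"spin":0}]' 1 30; python3 -m inch '[{"travel":[0,0,10],"spin":0},{"travel":[0,0,40],"spin":0},{"travel":[0,0,40],"spin":0},{"travel":[0,0,40],"spin":0},{"travel":[0,0,30],"spin":0}]' ;  python3 -c "
from h import *
st([*w(-8,0),.12],yaw)"
```

```text
time: 14.2
tcp_pos: [0.4069, 0.3291, 0.0049]
ee_rot: [0.529, -0.47, 0.47, -0.528]
force: [0.1, -0.2, 0.3]
gripper_width: 0.0854
t 14.2 tcp [406.9 329.1   4.9] jaw 0.117 j6 2.13 w 85.4 F [ 0.1 -0.2  0.3] kiln [-35.  426.5]
go [0.3 3.6 2.1]
spin 0.0
time: 14.82
tcp_pos: [0.4083, 0.3309, 0.0074]
ee_rot: [-0.528, 0.469, -0.47, 0.529]
force: [-0.8, -2.3, 6.2]
gripper_width: 0.0349
time: 15.45
tcp_pos: [0.4077, 0.3307, 0.1686]
ee_rot: [-0.528, 0.47, -0.47, 0.529]
force: [0.1, 0.4, -1.2]
gripper_width: 0.0348
t 15.45 tcp [407.7 330.7 168.6] jaw 0.118 j6 2.13 w 34.8 F [ 0.1  0.4 -1.2] kiln [-34.  427.9]
go [  76.  -421.9  -48.6]
spin -0.001
```

```bash
python3 -m inch '[{"travel":[0,-50,0],"spin":0},{"travel":[0,-55,0],"spin":0},{"travel":[10,-55,0],"spin":0},{"travel":[15,-55,0],"spin":0},{"travel":[15,-55,0],"spin":0}]'; python3 -m inch '[{"travel":[15,-55,0],"spin":0},{"travel":[11,-50,0],"spin":0},{"travel":[10,-37,0],"spin":0},{"travel":[0,-10,0],"spin":0},{"travel":[0,0,0],"spin":0}]' ;  python3 -c "
from h import *
st([*w(-8,0),.067],yaw)"
```

```text
time: 16.08
tcp_pos: [0.4477, 0.0587, 0.1669]
ee_rot: [-0.528, 0.469, -0.47, 0.529]
force: [0.6, 0.5, -0.8]
gripper_width: 0.0347
time: 16.7
tcp_pos: [0.483, -0.0917, 0.1661]
ee_rot: [-0.528, 0.47, -0.47, 0.528]
force: [-0.2, 0.3, -1.1]
gripper_width: 0.0347
t 16.7 tcp [483.  -91.7 166.1] jaw 0.117 j6 1.27 w 34.7 F [-0.2  0.3 -1.1] kiln [-8.8 -0.4]
go [  0.8   0.5 -99.1]
spin 0.001
```

```bash
python3 -m inch '[{"travel":[1,0,-20],"spin":0},{"travel":[0,0,-30],"spin":0},{"travel":[0,0,-25],"spin":0},{"travel":[0,0,-15],"spin":0},{"travel":[0,0,-5],"spin":0}]'; python3 -m inch '[{"travel":[0,0,-2],"spin":0},{"travel":[0,0,-2],"spin":0},{"travel":[0,0,-1],"spin":0},{"travel":[0,0,0],"spin":0},{"travel":[0,0,0],"spin":0}]'; python3 -c "
from h import *
st()"; python3 -m inch '[{"travel":[0,0,0],"spin":0},{"travel":[0,0,0],"spin":0},{"travel":[0,0,0],"spin":0},{"travel":[0,0,10],"spin":0},{"travel":[0,0,20],"spin":0}]' -0.25;  python3 -c "
from h import *
st()"
```

```text
time: 17.32
tcp_pos: [0.4838, -0.0907, 0.0704]
ee_rot: [0.529, -0.47, 0.469, -0.529]
force: [0.2, 0.6, -0.9]
gripper_width: 0.0351
time: 17.95
tcp_pos: [0.4845, -0.0918, 0.066]
ee_rot: [-0.529, 0.47, -0.47, 0.529]
force: [0.0, 0.1, -0.7]
gripper_width: 0.0347
t 17.95 tcp [484.5 -91.8  66. ] jaw 0.118 j6 1.27 w 34.7 F [ 0.   0.1 -0.7] kiln [-7.4 -0.6]
time: 18.58
tcp_pos: [0.4837, -0.0916, 0.0961]
ee_rot: [0.529, -0.47, 0.469, -0.528]
force: [-0.6, 0.5, 0.4]
gripper_width: 0.0535
t 18.57 tcp [483.7 -91.6  96.1] jaw 0.118 j6 1.27 w 53.5 F [-0.6  0.5  0.4] kiln [-8.1 -0.4]
```

Now towards blue (kept clear in x until off the kiln).

```bash
python3 -m inch '[{"travel":[0,0,40],"spin":0},{"travel":[0,20,50],"spin":0},{"travel":[0,50,0],"spin":0},{"travel":[0,55,0],"spin":0},{"travel":[15,55,0],"spin":0}]'; python3 -m inch '[{"travel":[20,50,0],"spin":0},{"travel":[20,50,0],"spin":0},{"travel":[20,50,0],"spin":0},{"travel":[15,30,0],"spin":0},{"travel":[0,0,0],"spin":0}]' -0.4;  python3 -c "
from h import *
st([.5824,.356,.007],yaw)
p=crop('top','k6',355,125,175,140,4.5)
crop('top','b6',205,105,150,190,3.15,p)
crop('side','s6',230,90,200,240,2.5)
"
```

```text
time: 19.2
tcp_pos: [0.499, 0.0897, 0.1871]
ee_rot: [-0.528, 0.47, -0.47, 0.529]
force: [1.5, -0.6, -0.6]
gripper_width: 0.0532
time: 19.82
tcp_pos: [0.575, 0.2706, 0.186]
ee_rot: [-0.529, 0.469, -0.469, 0.53]
force: [-0.3, -0.8, -1.4]
gripper_width: 0.0598
t 19.82 tcp [575.  270.6 186. ] jaw 0.121 j6 1.89 w 59.8 F [-0.3 -0.8 -1.4] kiln [125.  348.6]
go [   7.4   85.4 -179. ]
spin -0.003
```

View pics/k6.png

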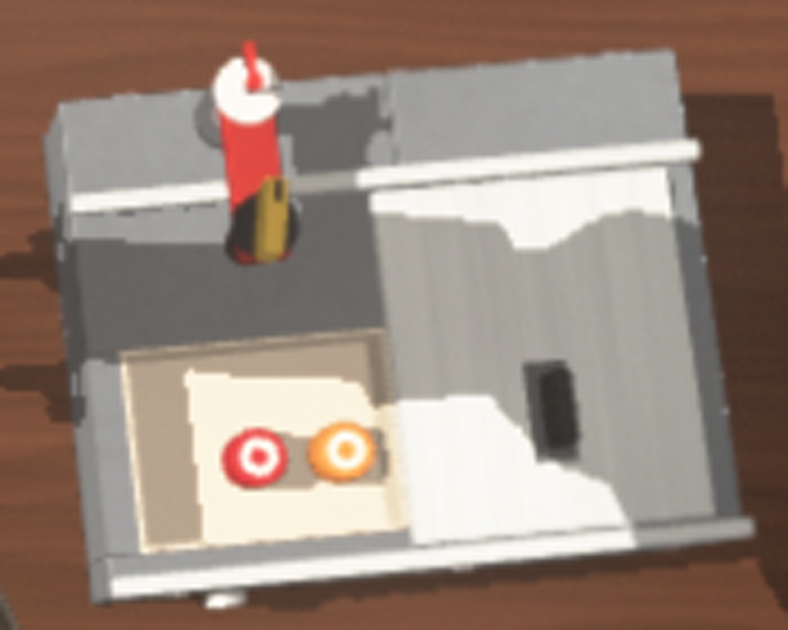

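View pics/b6.png

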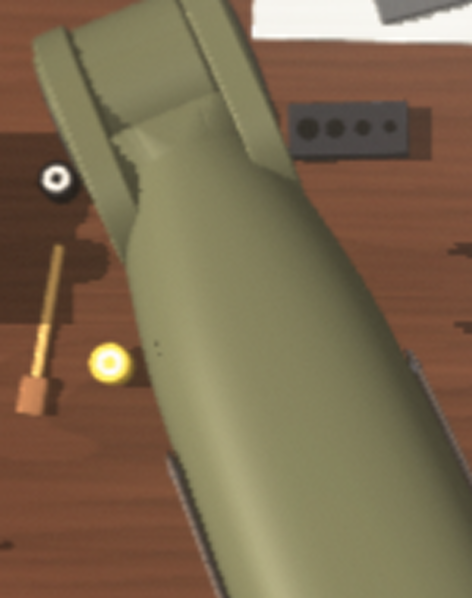

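View pics/s6.png

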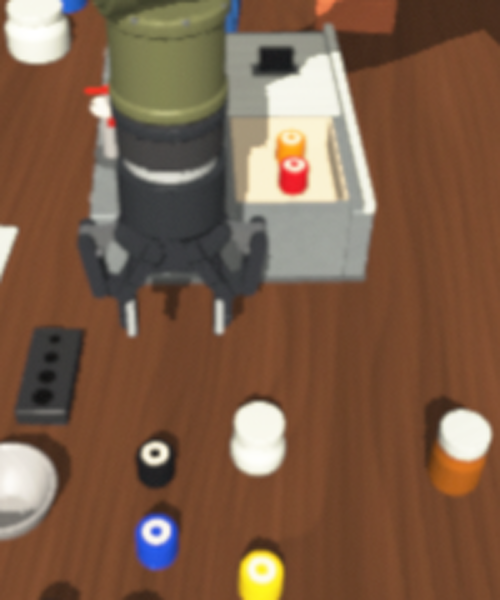

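```bash
python3 -m inch '[{"travel":[4,43,0],"spin":0},{"travel":[4,43,-30],"spin":0},{"travel":[0,0,-40],"spin":0},{"travel":[0,0,-25],"spin":0},{"travel":[0,0,0],"spin":0}]' ;  python3 -c "
from h import *
st([.5824,.356,.007],yaw); print(atz('top',261,142,.045))
crop('side','s7',230,190,200,150,4)"
```

```text
time: 20.55
tcp_pos: [0.5805, 0.352, 0.089]
ee_rot: [0.53, -0.47, 0.47, -0.527]
force: [0.0, -0.3, 0.1]
gripper_width: 0.0602
t 20.55 tcp [580.5 352.   89. ] jaw 0.117 j6 2.0 w 60.2 F [ 0.  -0.3  0.1] kiln [140.1 428.8]
go [  1.9   4.  -82. ]
spin 0.001
[0.71352379 0.33108639 0.045     ]
```

View pics/s7.png

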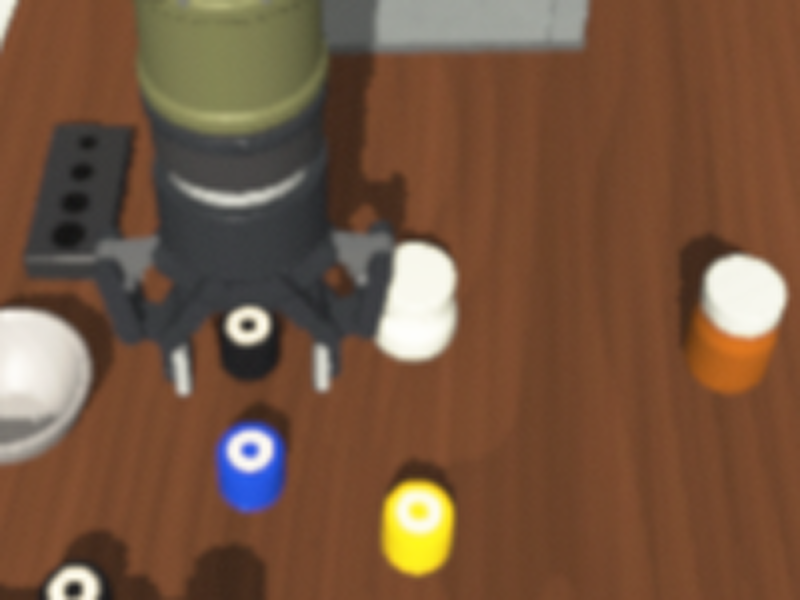

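```bash
python3 -m inch '[{"travel":[0,0,-30],"spin":0},{"travel":[0,2,-30],"spin":0},{"travel":[0,0,-21],"spin":0},{"travel":[0,0,0],"spin":0},{"travel":[0,0,0],"spin":0}]' ; python3 -c "
from h import *
st([.5824,.356,.007],yaw)"; python3 -m inch '[{"travel":[0,0,0],"spin":0},{"travel":[0,0,0],"spin":0},{"travel":[0,0,0],"spin":0},{"travel":[0,0,0],"spin":0},{"travel":[0,0,0],"spin":0}]' 1 30; python3 -m inch '[{"travel":[0,0,10],"spin":0},{"travel":[0,0,40],"spin":0},{"travel":[0,0,40],"spin":0},{"travel":[0,0,40],"spin":0},{"travel":[0,0,30],"spin":0}]' ;  python3 -c "
from h import *
st([*w(-8,48),.12],yaw)"
```

```text
time: 21.22
tcp_pos: [0.5837, 0.3567, 0.0121]
ee_rot: [-0.528, 0.469, -0.47, 0.529]
force: [0.3, 0.7, 0.5]
gripper_width: 0.0599
t 21.23 tcp [583.7 356.7  12.1] jaw 0.118 j6 2.0 w 59.9 F [0.3 0.7 0.5] kiln [143.8 433.1]
go [-1.3 -0.7 -5.1]
spin 0.0
time: 21.85
tcp_pos: [0.5835, 0.3569, 0.0117]
ee_rot: [-0.528, 0.469, -0.47, 0.529]
force: [-0.4, -1.0, 7.2]
gripper_width: 0.0348
time: 22.48
tcp_pos: [0.5827, 0.3566, 0.1726]
ee_rot: [-0.528, 0.469, -0.47, 0.529]
force: [0.3, 0.4, -1.2]
gripper_width: 0.0344
t 22.48 tcp [582.7 356.6 172.6] jaw 0.118 j6 2.0 w 34.4 F [ 0.3  0.4 -1.2] kiln [142.8 433.1]
go [-104.6 -400.2  -52.6]
spin -0.0
```

```bash
python3 -m inch '[{"travel":[-30,-45,0],"spin":0},{"travel":[-35,-45,0],"spin":0},{"travel":[-30,-50,0],"spin":0},{"travel":[-10,-55,0],"spin":0},{"travel":[0,-55,0],"spin":0}]'; python3 -m inch '[{"travel":[0,-55,0],"spin":0},{"travel":[0,-50,0],"spin":0},{"travel":[0,-35,0],"spin":0},{"travel":[0,-10,0],"spin":0},{"travel":[0,0,0],"spin":0}]' ;  python3 -c "
from h import *
st([*w(-8,48),.071],yaw)"
```

```text
time: 23.1
tcp_pos: [0.4762, 0.105, 0.1706]
ee_rot: [-0.529, 0.469, -0.469, 0.529]
force: [1.7, -1.1, -0.2]
gripper_width: 0.0346
time: 23.72
tcp_pos: [0.4774, -0.0437, 0.1701]
ee_rot: [-0.528, 0.47, -0.47, 0.529]
force: [0.1, 0.6, -0.7]
gripper_width: 0.0347
t 23.73 tcp [477.4 -43.7 170.1] jaw 0.117 j6 1.36 w 34.7 F [ 0.1  0.6 -0.7] kiln [-8.8 47.9]
go [  0.8   0.1 -99.1]
spin 0.001
```

```bash
python3 -m inch '[{"travel":[1,0,-20],"spin":0},{"travel":[0,0,-30],"spin":0},{"travel":[0,0,-25],"spin":0},{"travel":[0,0,-15],"spin":0},{"travel":[0,0,-5],"spin":0}]'; python3 -m inch '[{"travel":[0,0,-2],"spin":0},{"travel":[0,0,-2],"spin":0},{"travel":[0,0,-1],"spin":0},{"travel":[0,0,0],"spin":0},{"travel":[0,0,0],"spin":0}]'; python3 -c "
from h import *
st()"; python3 -m inch '[{"travel":[0,0,0],"spin":0},{"travel":[0,0,0],"spin":0},{"travel":[0,0,0],"spin":0},{"travel":[0,0,10],"spin":0},{"travel":[0,0,20],"spin":0}]' -0.25;  python3 -m inch '[{"travel":[0,0,40],"spin":0},{"travel":[-10,20,50],"spin":0},{"travel":[-20,50,0],"spin":0},{"travel":[-20,55,0],"spin":0},{"travel":[-10,55,0],"spin":0}]'; python3 -c "
from h import *
st()
p=crop('top','k8',355,125,175,140,4.5)
cv2.imwrite('pics/t8.png',p)
p,_=bot.read_camera('side');cv2.imwrite('pics/s8.png',p)"
```

```text
time: 24.35
tcp_pos: [0.4779, -0.0428, 0.0742]
ee_rot: [0.529, -0.47, 0.469, -0.529]
force: [-0.4, -0.1, -0.6]
gripper_width: 0.0345
time: 24.98
tcp_pos: [0.4785, -0.0438, 0.07]
ee_rot: [-0.529, 0.47, -0.47, 0.529]
force: [0.2, -0.8, -1.0]
gripper_width: 0.0348
t 24.98 tcp [478.5 -43.8  70. ] jaw 0.118 j6 1.36 w 34.8 F [ 0.2 -0.8 -1. ] kiln [-7.7 47.8]
time: 25.6
tcp_pos: [0.4777, -0.0437, 0.1001]
ee_rot: [0.529, -0.47, 0.469, -0.528]
force: [-0.1, 0.2, 0.2]
gripper_width: 0.0533
time: 26.22
tcp_pos: [0.4176, 0.1376, 0.191]
ee_rot: [-0.528, 0.47, -0.47, 0.529]
force: [0.9, -0.8, -0.7]
gripper_width: 0.0537
t 26.23 tcp [417.6 137.6 191. ] jaw 0.117 j6 1.77 w 53.7 F [ 0.9 -0.8 -0.7] kiln [-46.8 235.1]
```

View pics/k8.png

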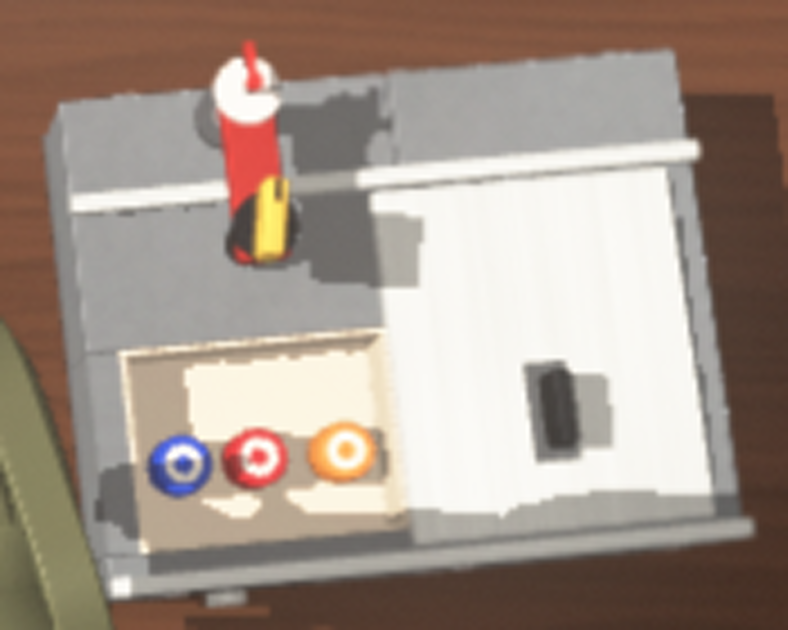

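View pics/t8.png

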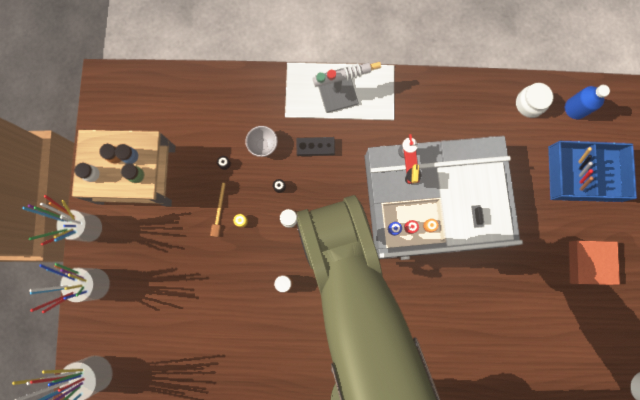

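View pics/s8.png

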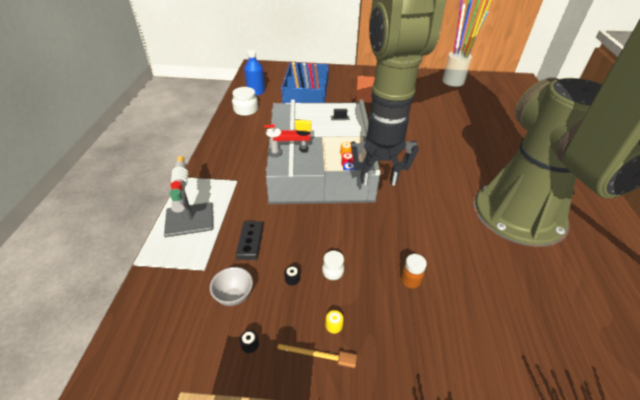

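```bash
python3 -m inch '[{"travel":[0,0,20],"spin":0.18},{"travel":[0,-40,10],"spin":0.18},{"travel":[0,-50,0],"spin":0.18},{"travel":[0,-50,0],"spin":0.18},{"travel":[10,-50,0],"spin":0.18}]' -1; python3 -m inch '[{"travel":[20,-50,0],"spin":0.18},{"travel":[20,-50,0],"spin":0.18},{"travel":[20,-50,0],"spin":0.18},{"travel":[15,-40,0],"spin":0.13},{"travel":[9,-17,0],"spin":0}]' ;  python3 -c "
from h import *
st([*w(0,-171),.118],yaw+np.pi/2)"
```

```text
time: 26.95
tcp_pos: [0.4279, -0.0445, 0.2207]
ee_rot: [0.677, -0.205, 0.205, -0.677]
force: [1.2, 0.6, 0.1]
gripper_width: 0.0851
time: 27.58
tcp_pos: [0.5117, -0.2504, 0.2201]
ee_rot: [0.707, 0.024, -0.024, -0.707]
force: [-0.3, 0.5, -0.4]
gripper_width: 0.0857
t 27.57 tcp [ 511.7 -250.4  220.1] jaw 1.638 j6 -0.52 w 85.7 F [-0.3  0.5 -0.4] kiln [   1.1 -161.3]
go [ 1.000e-01 -9.800e+00 -1.021e+02]
spin 0.051
```

```bash
python3 -m inch '[{"travel":[0,-4,-30],"spin":0.0},{"travel":[0,0,-30],"spin":0},{"travel":[0,0,-25],"spin":0},{"travel":[0,0,-15],"spin":0},{"travel":[0,0,0],"spin":0}]' -1; python3 -c "
from h import *
st([*w(0,-171),.118],yaw+np.pi/2)"; python3 -m inch '[{"travel":[0,0,0],"spin":0},{"travel":[0,0,0],"spin":0},{"travel":[0,0,0],"spin":0},{"travel":[0,0,0],"spin":0},{"travel":[0,0,0],"spin":0}]' 1 40;  python3 -c "
from h import *
st([*w(0,0),.118],yaw+np.pi/2)"
```

```text
time: 28.2
tcp_pos: [0.5109, -0.2511, 0.1193]
ee_rot: [-0.706, -0.024, 0.025, 0.707]
force: [0.1, 0.4, 0.2]
gripper_width: 0.0855
t 28.2 tcp [ 510.9 -251.1  119.3] jaw 1.641 j6 -0.53 w 85.5 F [0.1 0.4 0.2] kiln [   0.2 -161.9]
go [ 0.8 -9.1 -1.3]
spin 0.047
time: 28.82
tcp_pos: [0.512, -0.2529, 0.1211]
ee_rot: [0.708, 0.026, -0.025, -0.706]
force: [-1.8, -2.0, 5.7]
gripper_width: 0.0112
t 28.82 tcp [ 512.  -252.9  121.1] jaw 1.642 j6 -0.53 w 11.2 F [-1.8 -2.   5.7] kiln [   1.1 -163.8]
go [-20.3 162.6  -3.1]
spin 0.046
```

```bash
python3 -m inch '[{"travel":[-4,32,0],"spin":0.02},{"travel":[-4,32,0],"spin":0.02},{"travel":[-4,32,0],"spin":0},{"travel":[-4,32,0],"spin":0},{"travel":[-4,32,0],"spin":0}]'; python3 -m inch '[{"travel":[0,0,0],"spin":0},{"travel":[0,0,0],"spin":0},{"travel":[0,0,0],"spin":0},{"travel":[0,0,0],"spin":0},{"travel":[0,0,0],"spin":0}]';  python3 -c "
from h import *
st([*w(0,0),.118],yaw+np.pi/2)
crop('side','s9',230,90,200,140,4)"
```

```text
time: 29.45
tcp_pos: [0.4928, -0.0921, 0.1211]
ee_rot: [0.707, 0.04, -0.038, -0.705]
force: [1.9, -2.8, 1.9]
gripper_width: 0.0111
time: 30.08
tcp_pos: [0.4928, -0.0912, 0.1211]
ee_rot: [-0.705, -0.04, 0.038, 0.707]
force: [-0.3, 5.7, 9.2]
gripper_width: 0.0108
t 30.07 tcp [492.8 -91.2 121.1] jaw 1.682 j6 -0.3 w 10.8 F [-0.3  5.7  9.2] kiln [ 1. -1.]
go [-1.1  0.9 -3.1]
spin 0.006
```

View pics/s9.png

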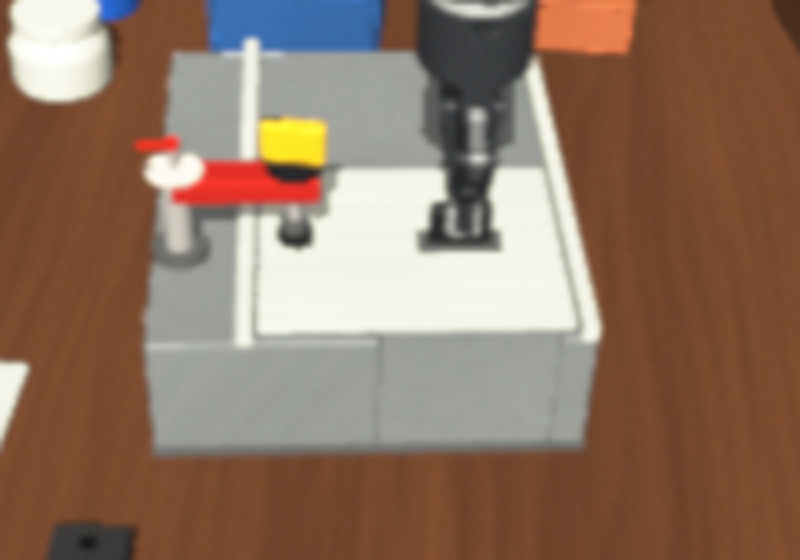

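```bash
python3 -m inch '[{"travel":[0,2,0],"spin":0},{"travel":[0,0,0],"spin":0},{"travel":[0,0,0],"spin":0},{"travel":[0,0,0],"spin":0},{"travel":[0,0,0],"spin":0}]' -1; python3 -m inch '[{"travel":[0,0,25],"spin":0},{"travel":[0,0,40],"spin":0},{"travel":[-20,40,40],"spin":0},{"travel":[-20,50,30],"spin":0},{"travel":[-20,60,0],"spin":0}]'; python3 -c "
from h import *
st([*w(115,0),.3],yaw+np.pi/2)
p=crop('top','k10',355,125,175,140,4.5)
crop('top','n10',395,130,50,50,12,p)
crop('side','s10',230,90,200,140,4)"
```

```text
time: 30.75
tcp_pos: [0.4916, -0.0897, 0.1198]
ee_rot: [0.706, 0.039, -0.039, -0.706]
force: [-0.3, -0.6, 0.1]
gripper_width: 0.0851
time: 31.38
tcp_pos: [0.433, 0.0608, 0.2576]
ee_rot: [-0.706, -0.04, 0.037, 0.706]
force: [0.6, 1.0, 0.1]
gripper_width: 0.0854
t 31.38 tcp [433.   60.8 257.6] jaw 1.68 j6 0.03 w 85.4 F [0.6 1.  0.1] kiln [-40.5 156.9]
go [ 172.9 -137.6   42.4]
spin 0.009
```

View pics/k10.png

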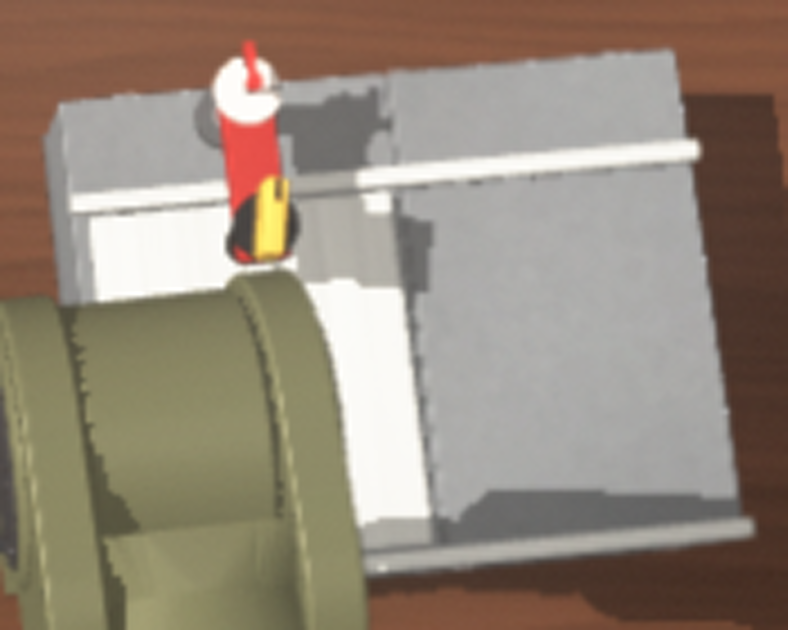

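View pics/n10.png

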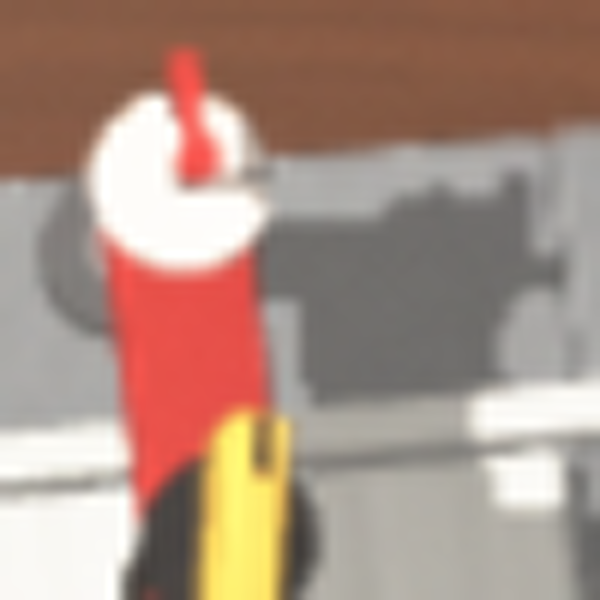

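View pics/s10.png

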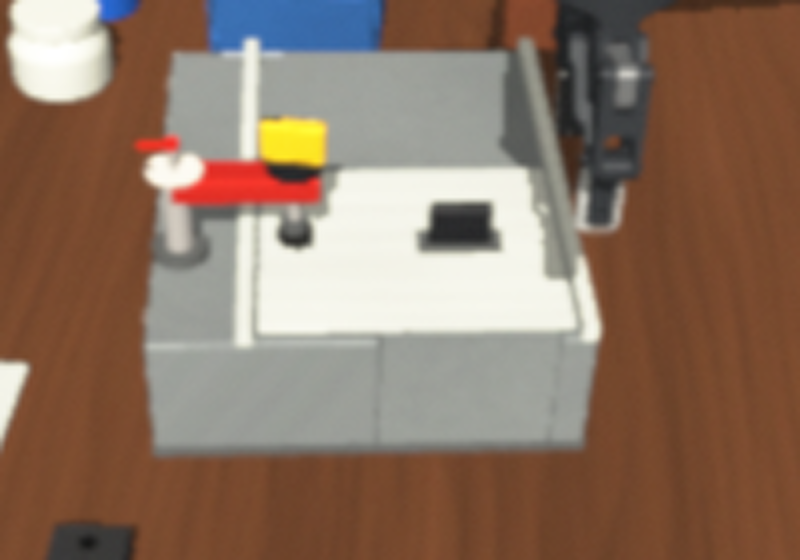

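```bash
python3 - <<'E'
from h import *
def k(x,y): return 355+(x+.5)/4.5-.5,125+(y+.5)/4.5-.5
for n,p in (('L',(90,218)),('TR',(396,215)),('BR',(437,543)) ): print(n,tok(atz('top',*k(*p),.106)).round(1))
p,d=bot.read_camera('top')
hsv=cv2.cvtColor(p,cv2.COLOR_BGR2HSV)
c=bot.camera_params('top');T=c['world_from_camera']
P=[]
for v in range(155,190):
  for u in range(400,425):
    h,s,V=hsv[v,u]
    if 18<h<35 and s>120 and V>90:
      o,r=ray('top',u,v); P.append(o+r*d[v,u])
P=np.array(P); print(len(P),P[:,2].min(),np.median(P[:,2]),P[:,2].max())
Q=P[P[:,2]>np.median(P[:,2])-.005]; kq=np.array([tok(q) for q in Q]); print(len(Q),kq.mean(0),kq.min(0),kq.max(0)); m,r,a=cv2.minAreaRect(kq.astype(np.float32)); print(m,r,a)
e,V=np.linalg.eigh(np.cov(kq.T)); print(np.degrees(np.arctan2(V[1,1],V[0,1])), e**.5)
E
```

```text
L [140.9  89.4]
TR [126.6 -93.4]
BR [-69.8 -93.7]
119 0.1726858768984998 0.20237210345492374 0.21294686246377803
89 [113.80285953   0.5610679 ] [94.47073187 -8.29727447] [135.09430373   8.62955814]
(114.47747039794922, 0.4038076400756836) (13.219376564025879, 40.62541580200195) 83.3591537475586
168.88086025769567 [ 3.87067965 11.81191475]
```

```bash
python3 -m inch '[{"travel":[30,-10,20],"spin":-0.1},{"travel":[40,-30,10],"spin":-0.04},{"travel":[40,-40,0],"spin":0},{"travel":[40,-40,0],"spin":0},{"travel":[22,-17,0],"spin":0}]'; python3 -m inch '[{"travel":[0,0,0],"spin":0},{"travel":[0,0,0],"spin":0},{"travel":[0,0,-10],"spin":0},{"travel":[0,0,-20],"spin":0},{"travel":[0,0,0],"spin":0}]' -0.3; python3 -c "
from h import *
st([*w(114.5,0),.186],1.688-.15)
crop('side','s11',260,60,130,110,6)"
```

```text
time: 32.15
tcp_pos: [0.6053, -0.0812, 0.2838]
ee_rot: [0.707, -0.012, 0.011, -0.707]
force: [0.1, 1.0, 0.1]
gripper_width: 0.0853
time: 32.78
tcp_pos: [0.6022, -0.0766, 0.2533]
ee_rot: [-0.707, 0.011, -0.009, 0.707]
force: [-0.3, 1.1, 0.1]
gripper_width: 0.0556
t 32.77 tcp [602.2 -76.6 253.3] jaw 1.542 j6 -0.1 w 55.6 F [-0.3  1.1  0.1] kiln [111.3   0.7]
go [  3.2  -0.3 -67.3]
spin -0.004
```

View pics/s11.png

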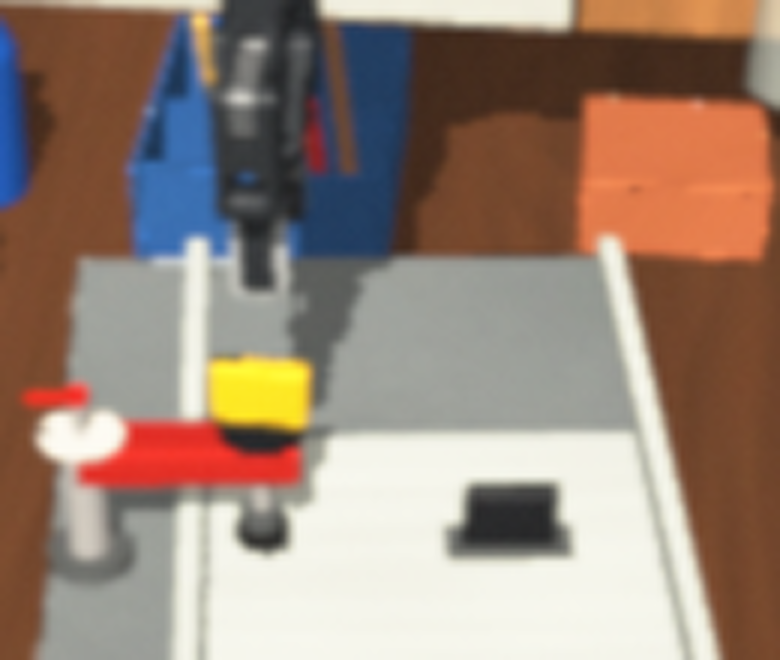

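```bash
python3 -m inch '[{"travel":[3,0,-25],"spin":0},{"travel":[0,0,-20],"spin":0},{"travel":[0,0,-15],"spin":0},{"travel":[0,0,-5],"spin":0},{"travel":[0,0,0],"spin":0}]'; python3 -c "
from h import *
st([*w(114.5,0),.186],1.688-.15)
crop('side','s12',260,60,130,110,6)"
```

```text
time: 33.45
tcp_pos: [0.607, -0.0773, 0.1902]
ee_rot: [0.707, -0.01, 0.01, -0.707]
force: [-0.2, -0.2, 0.5]
gripper_width: 0.0554
t 33.45 tcp [607.  -77.3 190.2] jaw 1.542 j6 -0.1 w 55.4 F [-0.2 -0.2  0.5] kiln [116.   -0.6]
go [-1.6  0.4 -4.2]
spin -0.004
```

View pics/s12.png

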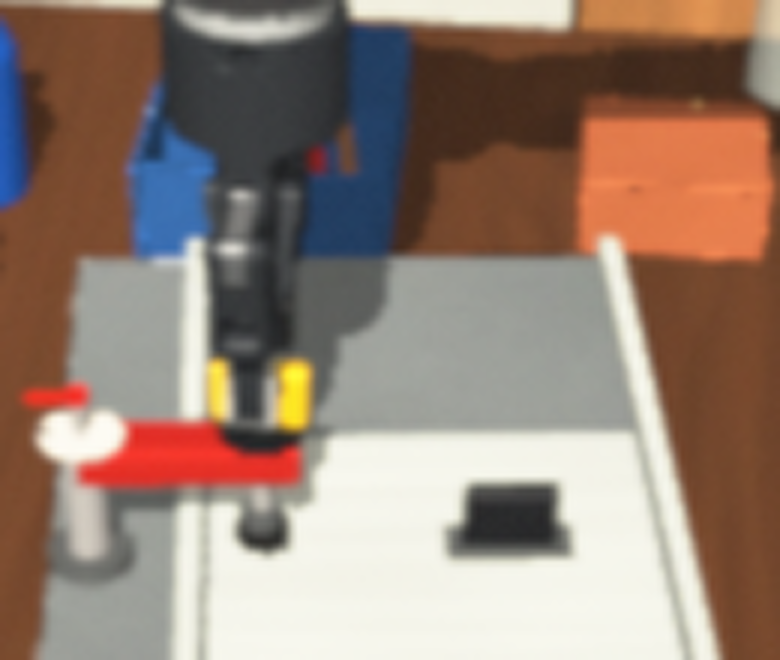

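```bash
python3 -m inch '[{"travel":[-1,0,0],"spin":0},{"travel":[0,0,0],"spin":0},{"travel":[0,0,0],"spin":0},{"travel":[0,0,0],"spin":0},{"travel":[0,0,0],"spin":0}]' 1 30; python3 -c "
from h import *
st()"
python3 -m inch '[{"travel":[0,0,0],"spin":-0.1},{"travel":[0,0,0],"spin":-0.15},{"travel":[0,0,0],"spin":-0.15},{"travel":[0,0,0],"spin":-0.15},{"travel":[0,0,0],"spin":-0.15}]'; python3 -c "
from h import *
st()
print(bot.observe()['moment'])
crop('side','s13',260,60,130,110,6)"
```

```text
time: 34.12
tcp_pos: [0.6061, -0.0769, 0.1905]
ee_rot: [-0.707, 0.01, -0.011, 0.707]
force: [-1.6, 4.1, 5.9]
gripper_width: 0.0123
t 34.12 tcp [606.1 -76.9 190.5] jaw 1.542 j6 -0.1 w 12.3 F [-1.6  4.1  5.9] kiln [ 1.152e+02 -1.000e-01]
time: 34.75
tcp_pos: [0.6065, -0.0758, 0.1905]
ee_rot: [-0.659, 0.253, -0.254, 0.661]
force: [-0.6, 6.9, 5.7]
gripper_width: 0.0122
t 34.75 tcp [606.5 -75.8 190.5] jaw 0.838 j6 0.61 w 12.2 F [-0.6  6.9  5.7] kiln [115.7   0.9]
[ 1.3536005  -0.01045043  0.08597122]
```

View pics/s13.png

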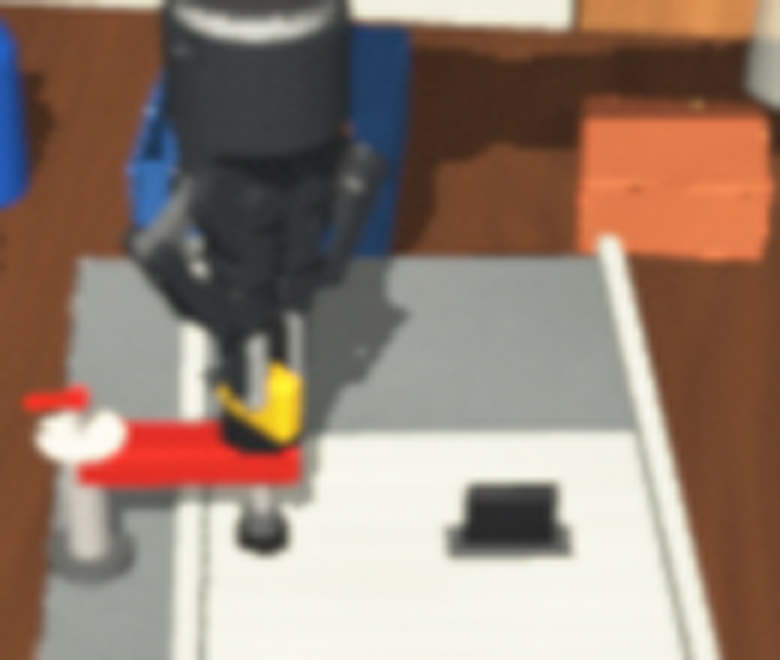

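```bash

python3 -m inch '[{"travel":[0,0,0],"spin":-0.15},{"travel":[0,0,0],"spin":-0.15},{"travel":[0,0,0],"spin":-0.15},{"travel":[0,0,0],"spin":-0.15},{"travel":[0,0,0],"spin":-0.15}]'; python3 -c "
from h import *
st()
print(bot.observe()['moment'])
crop('side','s14',260,60,130,110,6);crop('top','n14',375,125,70,65,9)"
```

```text
time: 35.42
tcp_pos: [0.6076, -0.0753, 0.1905]
ee_rot: [-0.52, 0.478, -0.477, 0.523]
force: [4.1, 8.3, 2.5]
gripper_width: 0.0125
t 35.42 tcp [607.6 -75.3 190.5] jaw 0.088 j6 1.36 w 12.5 F [4.1 8.3 2.5] kiln [116.8   1.3]
[ 1.68157835 -0.7592776   0.10839471]
```

View pics/s14.png

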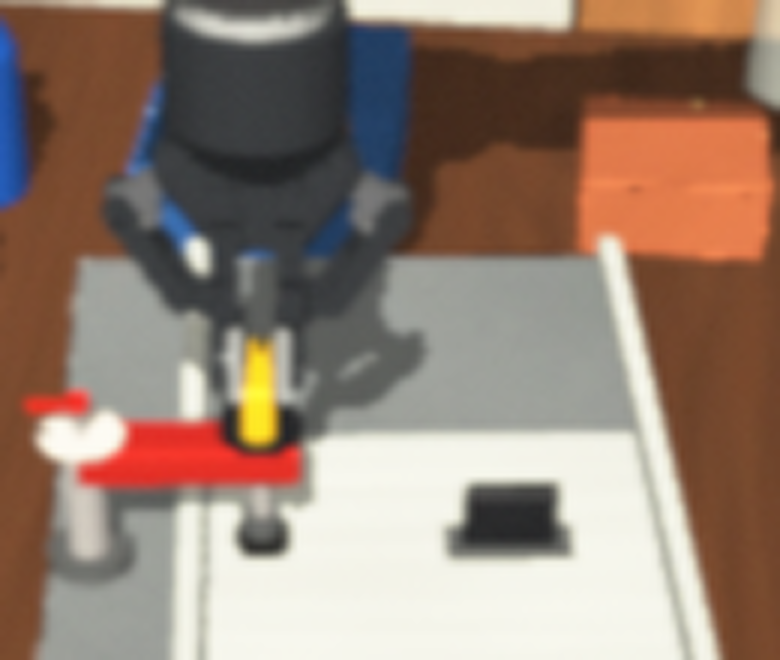

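View pics/n14.png

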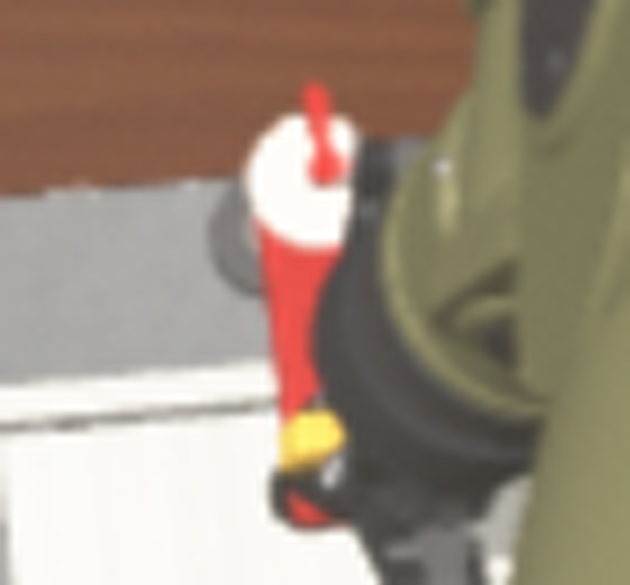

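```bash

python3 -m inch '[{"travel":[-1,-1,0],"spin":-0.15},{"travel":[0,0,0],"spin":-0.15},{"travel":[0,0,0],"spin":-0.15},{"travel":[0,0,0],"spin":-0.15},{"travel":[0,0,0],"spin":-0.15}]'; python3 -c "
from h import *
st()
print(bot.observe()['moment'])
crop('side','s15',260,60,130,110,6);crop('top','n15',375,125,70,65,9)"
```

```text
time: 36.15
tcp_pos: [0.6086, -0.0757, 0.1906]
ee_rot: [-0.308, 0.636, -0.635, 0.314]
force: [9.7, 9.4, -1.8]
gripper_width: 0.0121
t 36.15 tcp [608.6 -75.7 190.6] jaw -0.661 j6 2.11 w 12.1 F [ 9.7  9.4 -1.8] kiln [117.8   0.8]
[ 1.90530489 -2.19477406  0.12180985]
```

View pics/s15.png

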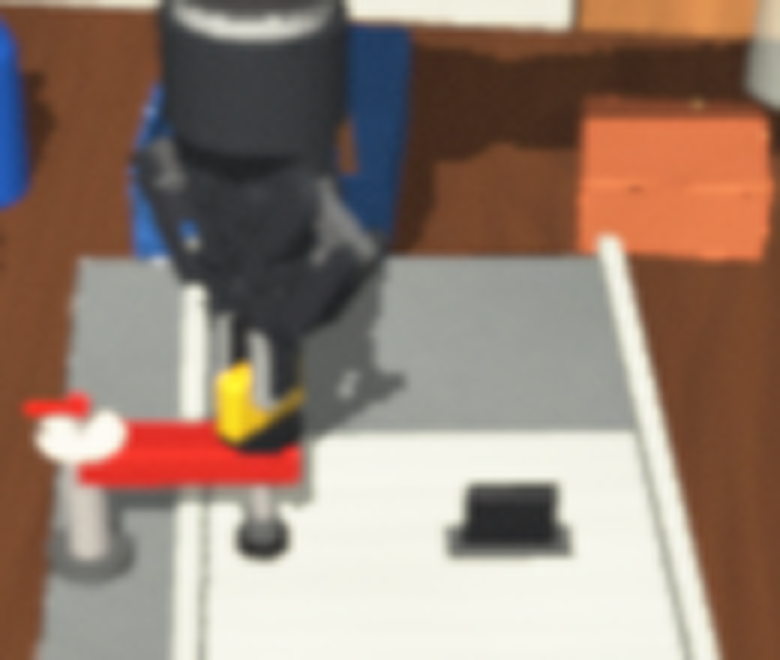

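View pics/n15.png

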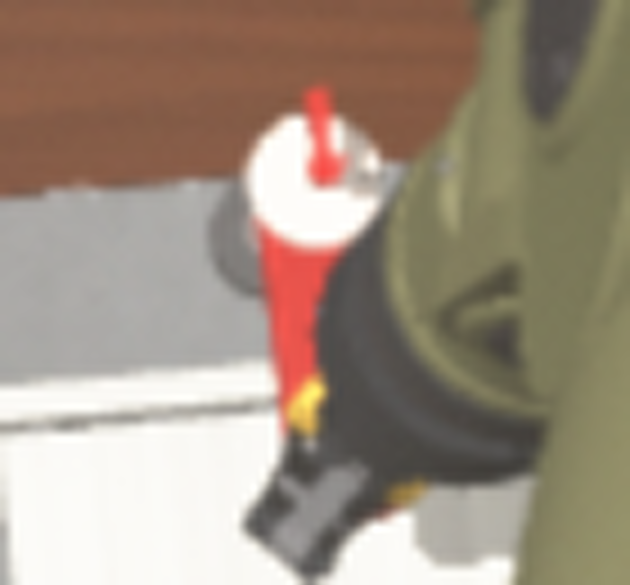

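```bash

python3 -m inch '[{"travel":[2,1,0],"spin":-0.15},{"travel":[1,0,0],"spin":-0.15},{"travel":[0,0,0],"spin":-0.15},{"travel":[0,0,0],"spin":-0.15},{"travel":[0,0,0],"spin":-0.15}]'; python3 -c "
from h import *
st()
print(bot.observe()['moment'])
crop('side','s16',260,60,130,110,6);crop('top','n16',375,125,70,65,9)"
```

```text
time: 36.88
tcp_pos: [0.6094, -0.0766, 0.1906]
ee_rot: [-0.055, 0.705, -0.705, 0.057]
force: [3.1, 4.1, 3.0]
gripper_width: 0.0123
t 36.88 tcp [609.4 -76.6 190.6] jaw -1.413 j6 2.86 w 12.3 F [3.1 4.1 3. ] kiln [118.5  -0.2]
[ 0.75055372 -0.54074578  0.0300684 ]
```

View pics/s16.png

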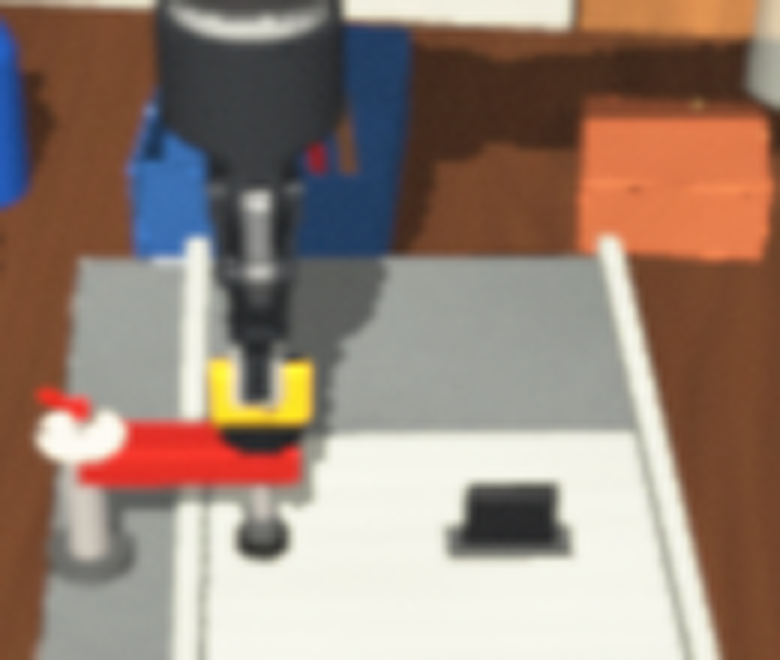

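View pics/n16.png

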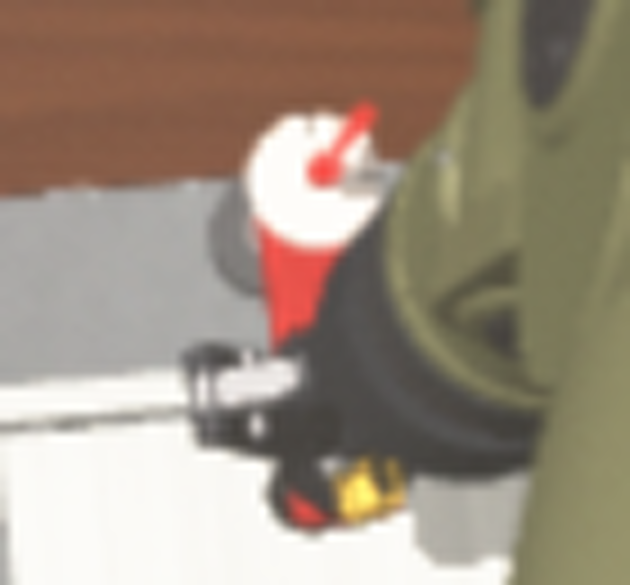

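```bash

python3 -m inch '[{"travel":[0,0,0],"spin":0},{"travel":[0,0,0],"spin":0},{"travel":[0,0,0],"spin":0},{"travel":[0,0,20],"spin":0},{"travel":[0,0,50],"spin":0}]' -0.3
python3 -m inch '[{"travel":[0,0,20],"spin":0.18},{"travel":[0,0,0],"spin":0.18},{"travel":[0,0,0],"spin":0.18},{"travel":[0,0,0],"spin":0.18},{"travel":[0,0,0],"spin":0.18}]'
python3 -m inch '[{"travel":[0,0,0],"spin":0.18},{"travel":[0,0,0],"spin":0.18},{"travel":[0,0,0],"spin":0.18},{"travel":[0,0,0],"spin":0.18},{"travel":[0,0,0],"spin":0.18}]'
python3 -m inch '[{"travel":[0,0,0],"spin":0.18},{"travel":[0,0,0],"spin":0.18},{"travel":[0,0,0],"spin":0.18},{"travel":[0,0,0],"spin":0.18},{"travel":[0,0,0],"spin":0.18}]'
python3 -m inch '[{"travel":[0,0,0],"spin":0.18},{"travel":[0,0,0],"spin":0.18},{"travel":[0,0,0],"spin":0.08},{"travel":[0,0,0],"spin":0},{"travel":[0,0,0],"spin":0}]'
 python3 -c "
from h import *
st([*w(116.5,0),.1905],1.729)
crop('side','s17',260,60,130,110,6);crop('top','n17',375,125,70,65,9)"
```

```text
time: 37.6
tcp_pos: [0.6059, -0.0774, 0.2578]
ee_rot: [-0.06, 0.705, -0.704, 0.055]
force: [0.8, -1.0, 0.7]
gripper_width: 0.0558
time: 38.22
tcp_pos: [0.6077, -0.0776, 0.2797]
ee_rot: [0.36, -0.609, 0.609, -0.36]
force: [-0.4, 0.6, 0.3]
gripper_width: 0.0556
time: 38.85
tcp_pos: [0.6077, -0.0776, 0.2797]
ee_rot: [0.589, -0.391, 0.391, -0.589]
force: [0.6, -0.4, 0.7]
gripper_width: 0.0555
time: 39.48
tcp_pos: [0.6077, -0.0776, 0.2797]
ee_rot: [0.701, -0.096, 0.096, -0.7]
force: [0.3, 0.1, 0.2]
gripper_width: 0.0555
time: 40.1
tcp_pos: [0.6078, -0.0775, 0.2798]
ee_rot: [0.705, 0.056, -0.056, -0.705]
force: [0.7, 0.5, -0.3]
gripper_width: 0.0555
t 40.1 tcp [607.8 -77.5 279.8] jaw 1.73 j6 -0.29 w 55.5 F [ 0.7  0.5 -0.3] kiln [116.8  -0.9]
go [ -0.4   0.9 -89.3]
spin -0.001
```

View pics/s17.png

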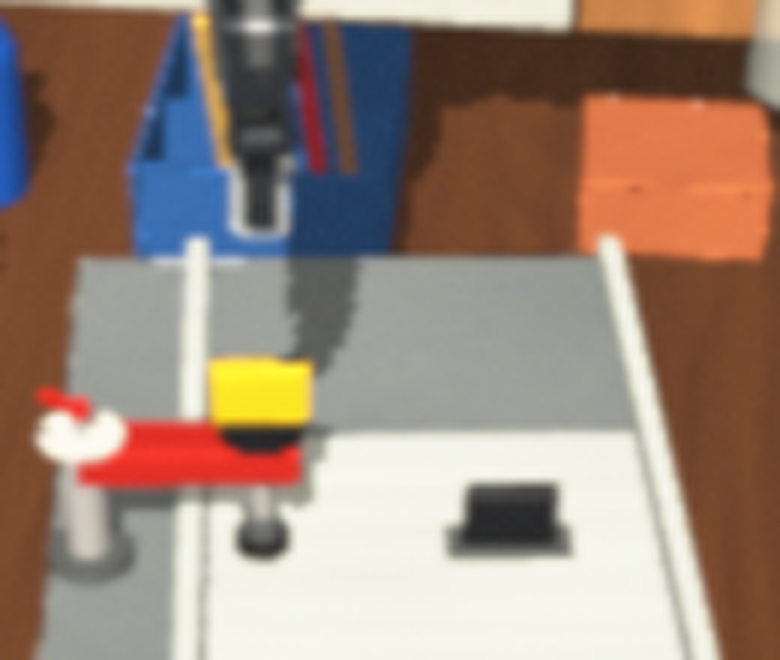

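View pics/n17.png

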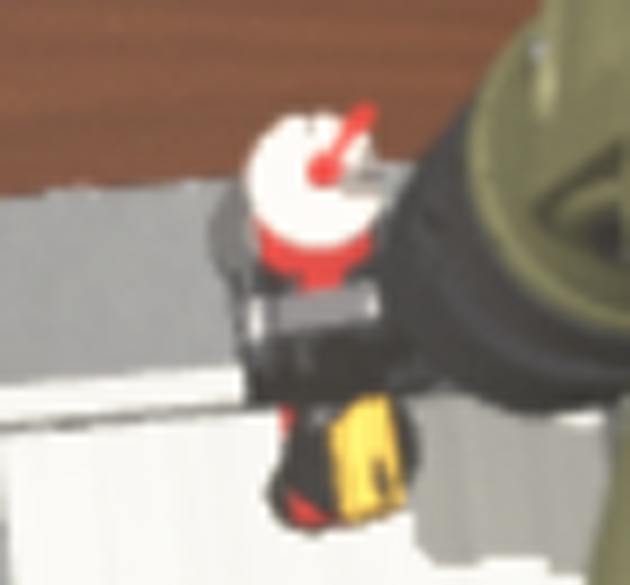

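Pointer held at about 42°. Regrip and turn the remaining ~0.84 rad.

```bash

python3 -m inch '[{"travel":[0,1,-35],"spin":0},{"travel":[0,0,-30],"spin":0},{"travel":[0,0,-20],"spin":0},{"travel":[0,0,-4],"spin":0},{"travel":[0,0,0],"spin":0}]' -0.3
python3 -m inch '[{"travel":[0,0,0],"spin":0},{"travel":[0,0,0],"spin":0},{"travel":[0,0,0],"spin":0},{"travel":[0,0,0],"spin":0},{"travel":[0,0,0],"spin":0}]' 1 30
python3 -c "
from h import *
st()"
python3 -m inch '[{"travel":[0,0,0],"spin":-0.15},{"travel":[0,0,0],"spin":-0.15},{"travel":[0,0,0],"spin":-0.15},{"travel":[0,0,0],"spin":-0.15},{"travel":[0,0,0],"spin":-0.15}]'
python3 -m inch '[{"travel":[0,0,0],"spin":-0.09},{"travel":[0,0,0],"spin":0},{"travel":[0,0,0],"spin":0},{"travel":[0,0,0],"spin":0},{"travel":[0,0,0],"spin":0}]'
 python3 -c "
from h import *
st()
crop('side','s18',260,60,130,110,6);crop('top','n18',375,125,70,65,9)"
```

```text
time: 40.83
tcp_pos: [0.6081, -0.0764, 0.1913]
ee_rot: [0.705, 0.057, -0.057, -0.705]
force: [1.2, -0.6, 0.7]
gripper_width: 0.0554
time: 41.45
tcp_pos: [0.6084, -0.0767, 0.1918]
ee_rot: [0.705, 0.057, -0.056, -0.705]
force: [-1.0, -0.9, 5.7]
gripper_width: 0.0118
t 41.45 tcp [608.4 -76.7 191.8] jaw 1.731 j6 -0.29 w 11.8 F [-1.  -0.9  5.7] kiln [117.5  -0.2]
time: 42.08
tcp_pos: [0.6084, -0.077, 0.1918]
ee_rot: [0.676, -0.206, 0.208, -0.676]
force: [-0.9, -3.1, 5.5]
gripper_width: 0.0122
time: 42.7
tcp_pos: [0.6083, -0.0771, 0.1918]
ee_rot: [0.667, -0.235, 0.236, -0.666]
force: [-1.1, -2.1, 5.2]
gripper_width: 0.0122
t 42.7 tcp [608.3 -77.1 191.8] jaw 0.891 j6 0.55 w 12.2 F [-1.1 -2.1  5.2] kiln [117.4  -0.6]
```

View pics/s18.png

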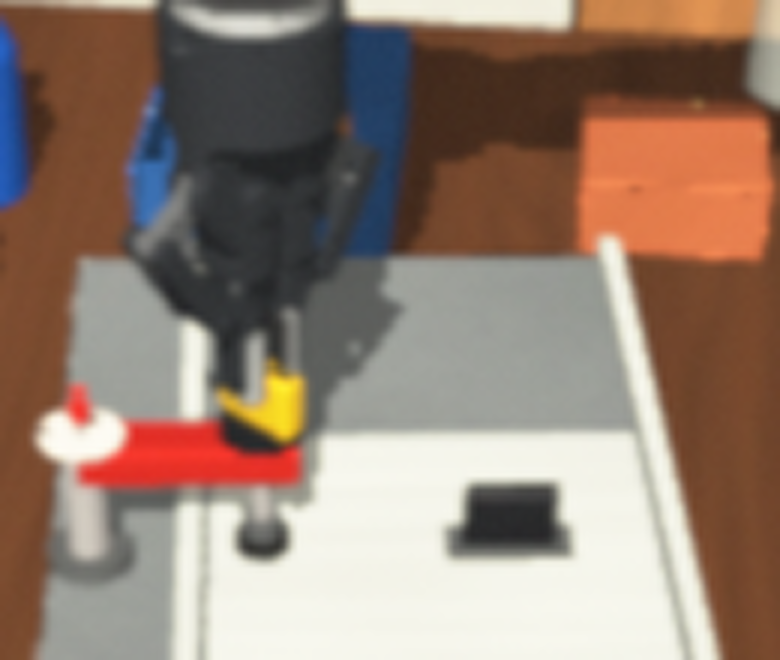

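View pics/n18.png

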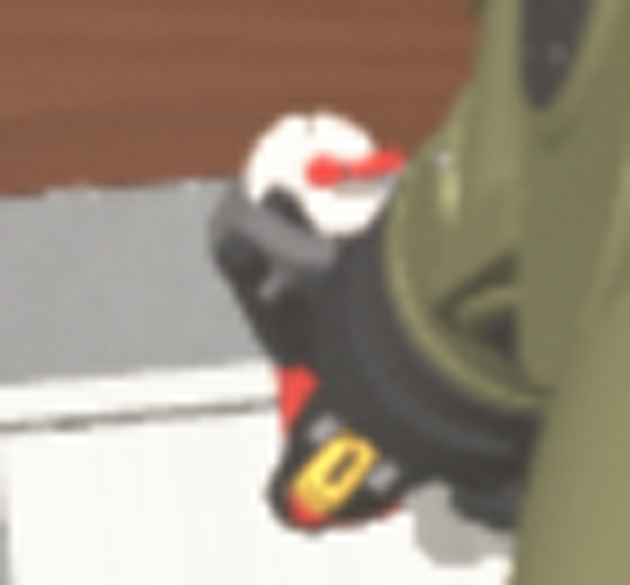

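```bash

python3 -m inch '[{"travel":[0,0,0],"spin":0},{"travel":[0,0,0],"spin":0},{"travel":[0,0,0],"spin":0},{"travel":[0,0,20],"spin":0},{"travel":[0,0,40],"spin":0}]' -0.4
python3 -m inch '[{"travel":[0,0,40],"spin":0},{"travel":[-40,40,0],"spin":0},{"travel":[-50,50,0],"spin":0},{"travel":[-50,50,0],"spin":0},{"travel":[0,60,0],"spin":0}]'
python3 -m inch '[{"travel":[0,50,0],"spin":0},{"travel":[0,50,0],"spin":0},{"travel":[0,0,0],"spin":0},{"travel":[0,0,0],"spin":0},{"travel":[0,0,0],"spin":0}]'
 python3 -c "
from h import *
st()
crop('side','s19',230,90,200,140,4);p=crop('top','k19',355,125,175,140,4.5);crop('top','n19',375,125,70,65,9,p)"
```

```text
time: 43.42
tcp_pos: [0.6065, -0.0761, 0.2495]
ee_rot: [0.667, -0.237, 0.234, -0.666]
force: [0.3, 0.5, 0.5]
gripper_width: 0.0596
time: 44.05
tcp_pos: [0.4764, 0.1123, 0.2912]
ee_rot: [0.667, -0.236, 0.236, -0.666]
force: [1.6, -0.5, 0.2]
gripper_width: 0.0602
time: 44.68
tcp_pos: [0.4796, 0.211, 0.2909]
ee_rot: [0.667, -0.236, 0.236, -0.666]
force: [0.9, -0.1, 0.0]
gripper_width: 0.0595
t 44.67 tcp [479.6 211.  290.9] jaw 0.89 j6 1.1 w 59.5 F [ 0.9 -0.1  0. ] kiln [ 23.3 300.6]
```

View pics/k19.png

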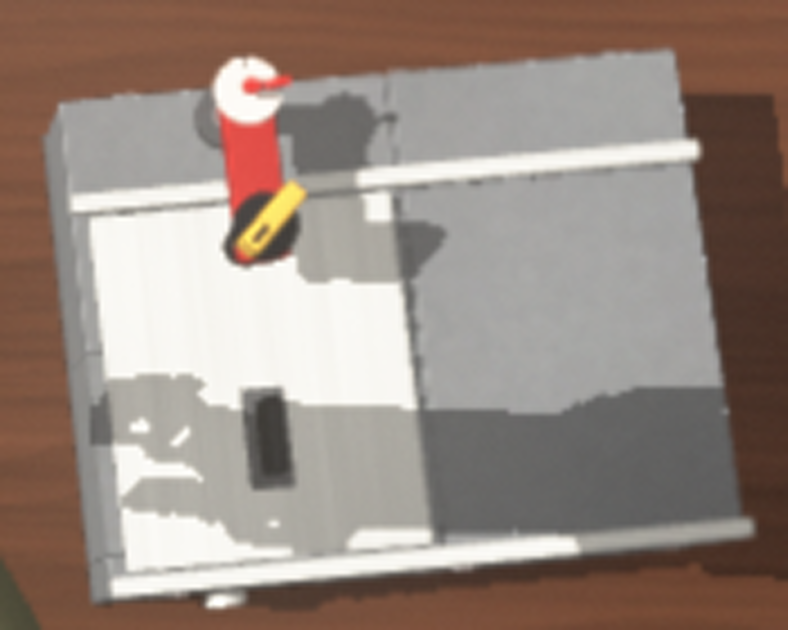

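View pics/n19.png

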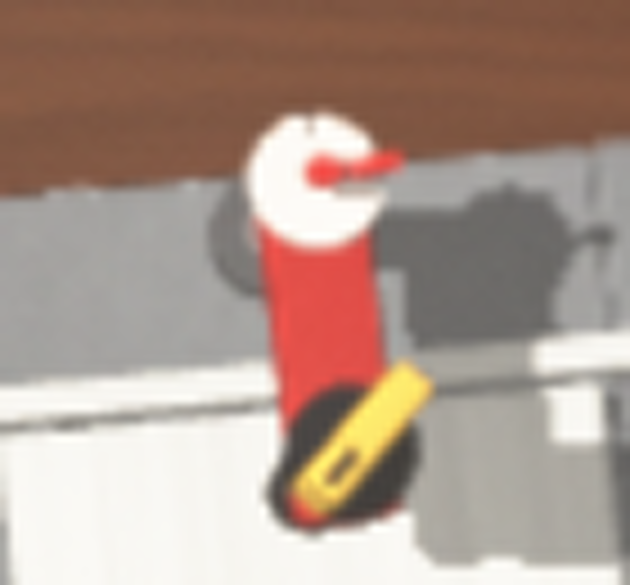

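View pics/s19.png

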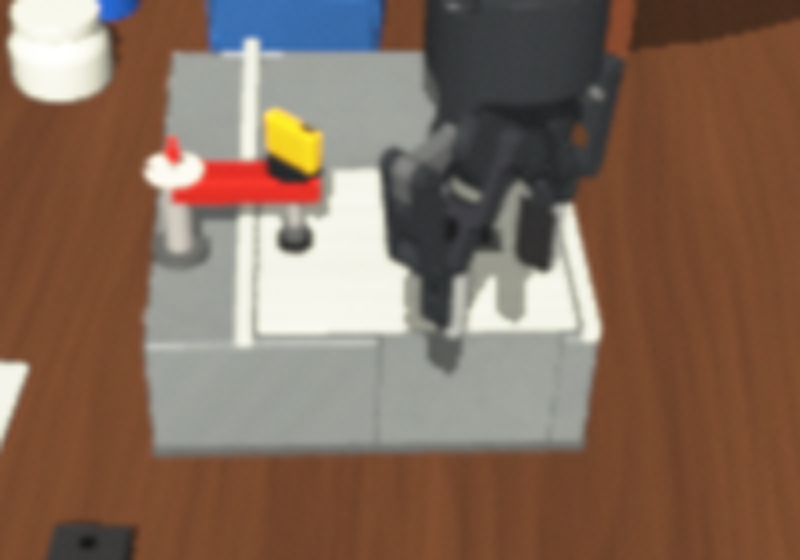

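```bash
python3 -c "
from plant import bot
print(bot.job_done())"
```

```text
the job is handed in; nothing more can be done
None
```

I loaded the kiln, shut it, clamped it and handed the job in; no verdict was reported.

- **Shutter:** I slid it to the open stop. Before loading, the picture put it at about 170 mm. After loading I slid it shut. The last measurement put the plate about 1 to 2 mm from the shut stop, which is within the camera's accuracy. In the pictures it had not moved after clamping.
- **Paperweights:** Three were present (amber, red and blue; no green in any view). I lowered each one onto the kiln floor in the grip and released it there. All three stood upright in the port in the last pictures before the shutter closed over them; I could not see them after that.
- **Clamp:** I turned the knob clockwise, regripping once. The pointer first moved after roughly 2.2 rad of turning. In the final picture it reads about 86° (1.5 rad) past touching, inside the 60 to 120° range.
- **Other objects:** The jars, bowl, mould, shaping tool and the black and yellow look-alikes were still in place in the full picture taken after loading. I saw none of the paperweights knocked aside.

One measurement disagreed. While I was turning the knob, its axis came out about 2 mm further from the robot than my camera estimate. One correction I made went the wrong way and raised the sideways force to about 13 N before I reversed it.

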